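# Lift a set of grooving cutters out of its cradle on the carrying hook

### The job

Take the carrying hook off its stand and thread its rod through the bores of all three grooving cutters standing in the wooden cradle. Push on gently until the hook's flange has closed the three up tight and you feel them press against the end board (some 6 N in all; under 5 is not yet tight), then lift them out together on the rod and hang the loaded hook back in the two V rests of its stand, the same way round as before, with the set still close up against the flange. The carbide edges are brittle: never touch a cutter with the gripper, never push or strike one with more than 9 N, never drop one; keep the hook level, and leave the things lying about where they are.

Things in the scene. Friction and masses are not known exactly. Their poses are not given: they have to be found in the camera images.
- hook: Loose C-shaped steel hook, 0.3 kg, hung plumb by its top bar in the stand. Origin: middle of its dark wooden grip (26 mm wide in x, 66 long in y, 30 high in z); +z up, +y the way its rod points. Top bar: 14 mm round, along y through the origin, y=-110 to +110. A 12 mm wide spine goes down from it at y=-55 to -41 to z=-116. The rod lies under the grip, parallel to the bar, at x=0, z=-105.
- flange (a point): On the hook: centre of the front face of its round flange, 68 mm diameter, where the rod begins (hook frame x=0, y=-35, z=-105 mm). Cutters on the rod close up against this face. A push here acts 105 mm below the grip: pushed too hard or held too loosely, the hook pivots in the fingers.
- rod_tip (a point): On the hook: point of the rod, on its axis (hook frame x=0, y=+65, z=-105 mm). From the flange the rod is 16 mm round for 70 mm, then swells to a bulb nose of 22 mm with a rounded point, 100 mm in all.
- cradle: Fixed wooden cradle. Origin: middle of its underside, on the saw table; +z up, +y the way the rod must go in; the -y end is open. Two 45 degree V rails (57 mm high, tops 50 to 62 mm from the middle, y=-58 to +88) hold the cutters, bores on the line x=0, z=85 mm, with room for the hook's flange and spine. At +y an upright end board, 14 mm thick, straddles the rails.
- slot (a point): On the cradle, bore line, y=+55 mm: about where the end board's face is. The board is clamped at a different place each time (face 7 mm to either side of this point) and is not measured: find it by feel. It is 121 mm high, 142 wide, fixed, with a slot 40 mm wide, open at the top, from 66 mm up, in which the end of the rod passes and can rise.
- cutter_a: One of three alike loose grooving cutters, about 0.13 kg: aluminium disc, 110 mm diameter, 22 thick, four carbide tips, bore 30. Origin: centre of the bore, half way through; axis y. It stands on edge in the cradle's V, bore centre 85 mm up; order a, b, c towards the end board, gaps 1 to 25 mm. Pushed, it slides along with 0.7 to 1.5 N of friction. Closed up, the three are 66 mm long.
- cutter_b: One of three alike loose grooving cutters, about 0.13 kg: aluminium disc, 110 mm diameter, 22 thick, four carbide tips, bore 30. Origin: centre of the bore, half way through; axis y. It stands on edge in the cradle's V, bore centre 85 mm up; order a, b, c towards the end board, gaps 1 to 25 mm. Pushed, it slides along with 0.7 to 1.5 N of friction. Closed up, the three are 66 mm long.
- cutter_c: One of three alike loose grooving cutters, about 0.13 kg: aluminium disc, 110 mm diameter, 22 thick, four carbide tips, bore 30. Origin: centre of the bore, half way through; axis y. It stands on edge in the cradle's V, bore centre 85 mm up; order a, b, c towards the end board, gaps 1 to 25 mm. Pushed, it slides along with 0.7 to 1.5 N of friction. Closed up, the three are 66 mm long.
- stand: Fixed stand, board 96 (x) by 214 mm (y). Origin: centre of its underside, on the saw table; +z up, +y the way the hung hook's rod points. Posts 44 mm wide, 16 thick at y=-85 and +85 carry steel V rests (45 degree faces, mouth 45 mm wide, top edges 218 mm up). A hung hook has its origin at x=0, z=205, y about 0, axes along the stand's; between the posts the loaded hook has room to come down or in sideways.
- sanding_block: Bystander: dark cork sanding block 67 x 122 x 32 mm; origin under its middle.
- block_a: Bystander: beech block 60 x 97 x 46 mm; origin under its middle.
- tape_measure: Bystander: yellow and black tape measure, 36 x 94 x 69 mm; origin under its middle.

How it is judged (in metres and radians):
On the way, in this order (a step that is already met when the one before it is completed fails the run):
1. the rod passes through all three bores, the cutters are closed up against the flange (gaps under 4 mm in all) and the flange presses them with 5 N or more against the end board (x of cutter_a in the frame of hook between -0.012 and 0.012 m and z of cutter_a in the frame of hook between -0.118 and -0.092 m and y of cutter_a in the frame of hook between -0.035 and 0.024 m and x of cutter_b in the frame of hook between -0.012 and 0.012 m and z of cutter_b in the frame of hook between -0.118 and -0.092 m and y of cutter_b in the frame of hook between -0.035 and 0.024 m and x of cutter_c in the frame of hook between -0.012 and 0.012 m and z of cutter_c in the frame of hook between -0.118 and -0.092 m and y of cutter_c in the frame of hook between -0.035 and 0.024 m and contact force between cutter_a and hook above 5 N), for 0.04 s.
2. all three cutters hang on the rod, lifted at least 35 mm clear of where they stood (x of cutter_a in the frame of hook between -0.012 and 0.012 m and z of cutter_a in the frame of hook between -0.118 and -0.092 m and y of cutter_a in the frame of hook between -0.035 and 0.036 m and height (world z) of each of cutter_a, cutter_b, cutter_c above 0.12 m and x of cutter_b in the frame of hook between -0.012 and 0.012 m and z of cutter_b in the frame of hook between -0.118 and -0.092 m and y of cutter_b in the frame of hook between -0.035 and 0.036 m and x of cutter_c in the frame of hook between -0.012 and 0.012 m and z of cutter_c in the frame of hook between -0.118 and -0.092 m and y of cutter_c in the frame of hook between -0.035 and 0.036 m), for 0.2 s.
At the end, for the whole second after the job is handed in: The hook hangs, released and at rest, in both V rests the same way round as at the start (grip within 6 mm sideways, 25 mm along, 5 mm in height; plumb within 0.12 rad), with all three cutters on its rod, none with its middle over 67 mm from the flange face (55 mm when closed up) (x of cutter_a in the frame of hook between -0.012 and 0.012 m and z of cutter_a in the frame of hook between -0.118 and -0.092 m and y of cutter_a in the frame of hook between -0.035 and 0.032 m and linear speed of each of cutter_a, cutter_b, cutter_c, hook below 0.02 m/s and x of cutter_b in the frame of hook between -0.012 and 0.012 m and z of cutter_b in the frame of hook between -0.118 and -0.092 m and y of cutter_b in the frame of hook between -0.035 and 0.032 m and x of cutter_c in the frame of hook between -0.012 and 0.012 m and z of cutter_c in the frame of hook between -0.118 and -0.092 m and y of cutter_c in the frame of hook between -0.035 and 0.032 m and x of hook in the frame of stand between -0.006 and 0.006 m and y of hook in the frame of stand between -0.025 and 0.025 m and z of hook in the frame of stand between 0.2 and 0.21 m and y of rod_tip in the frame of stand above 0 m and angle between hook's own z axis and vertical below 0.12 rad); the robot touches nothing.
It fails at once if the hook presses or strikes a cutter with more than 9 N (contact force between any of cutter_a, cutter_b, cutter_c and hook above 9 N).
It fails at once if the gripper or arm touches a cutter (contact force between any of cutter_a, cutter_b, cutter_c and the fingers above 0.5 N or contact force between any of cutter_a, cutter_b, cutter_c and the arm above 0.5 N).
It fails at once if a cutter is dropped or falls over ((height (world z) of cutter_a below 0.065 m or angle between cutter_a's own y axis and vertical below 1 rad) or (height (world z) of cutter_b below 0.065 m or angle between cutter_b's own y axis and vertical below 1 rad) or (height (world z) of cutter_c below 0.065 m or angle between cutter_c's own y axis and vertical below 1 rad)).
It fails at once if the hook is tipped more than 0.12 rad (7 degrees) out of level (angle between hook's own z axis and vertical above 0.12 rad).
It fails at once if a bystander is moved more than 30 mm (distance of any of block_a, sanding_block, tape_measure from where it was at the start of the episode above 0.03 m).
It also fails if it takes over 72 s, if anything falls off the work surface, if the arm or the gripper's body presses on something with over 40 N, if the wrist force passes 120 N, or if a joint passes its speed limit or range.

### The arm

A 6-joint arm with a two-finger parallel gripper is mounted at the origin on the work surface; the furniture and walls round the work are solid. World frame = base frame: x ahead of the robot, y to its left, z up, the work surface at z = 0. Lengths are in mm, angles in rad, forces in N, time in s.
With the tool pointing down it reaches from about 425 to 950 mm from the base axis. Payload 3.5 kg.
Tool frame: the origin (TCP) lies midway between the tips of the shut fingers; the grasp point (between the pads) lies 19 mm behind it; x points along the fingers, y is the direction in which the jaws open and shut, and the axes are right-handed (so a half turn about x gives the same grasp; the last joint's range is limited). The gripper opens to 85 mm and grips with 20 to 120 N. Pads are 22 mm wide; open, the fingers measure 114 mm over their backs; the gripper's body (76 mm by 85 mm) begins 54 mm behind the grasp point. The pads swing forward as they close: fully open they stand 13 mm farther back than shut.
Start: joints at [1.095, 0.286, 1.577, -0, 1.279, -0.15], TCP at [216.008, 639.489, 231.325] pointing down, gripper open.
Joint ranges: [-2.77, 2.77], [-0.9, 2.22], [0.21, 2.48], [-1.53, 4.67], [0.24, 2.81], [-2.84, 2.84]. Speed limits (rad/s): [2.79, 2.79, 3.14, 3.14, 3.14, 3.14].

### API

Orientations are given as a 3x3 rotation matrix whose columns are the frame's x, y, z axes.
In Python, from plant import state, get_image, close_job gives the robot as it stands. The module is installed in compiled form; this text tells all that it offers.
- The arm moves only by the tool jog_arm, never from a script. Its argument "series" is a list of rows, each a list of 7 numbers: the shift along the tool's x, y, z in cm, then the turn, a rotation vector about the tool's x, y, z in degrees, then the opening, from -1 (shut) to 1 (fully open). A call has 1 to 12 rows; each row shifts and turns the commanded pose from where the row before left it, along the tool's axes as they then stand; what a row does not reach is not made up. A row lasts 1/10 s, in which the tool goes at most 50 mm and 8.59 degrees, less where a joint would pass 70% of its speed; a pose out of reach is approached as far as the arm can. A call is refused whole if a number of a shift passes 5 or a number of a turn 8.59, either way. A call with a gripper value outside its range is refused whole. The fingers move at their own pace and stop on an object; the grip force is fixed at half the most. Time passes only in rows, so rows that do not move let the fingers close. It gives the time, the measured TCP pose, the force and the opening at its end, in the units of the state.
- state(): the state, without advancing time (a new reading comes with each control period).
- get_image(name): name is "scene" or "top" or "wrist"; returns a dict with "image" (400x640x3 uint8, blue, green, red), "depth" (400x640 float32, mm along the optical axis (not along the pixel's ray), 0 where there is no reading), "camera_matrix" (3x3 intrinsics, pixels), "dist" ([k1, k2, p1, p2, k3] as OpenCV has them; the pictures are not rectified), "R" (3x3) and "t" (3): a world point X has camera coordinates R X + t; the wrist camera has in their place "hand_eye" (4x4, takes a point from camera to tool coordinates, whose origin is the TCP and whose axes are the tool frame's). Camera axes: x right, y down, z forward; pixel columns grow to the right and rows downward; lengths in mm; the calibration is good to about 2 mm. A picture is of the moment at which its call begins: read the wrist's pose just before it.
- close_job(): hands the job in, once; it reports no verdict.
The state is a dict: "time_s": time; "joint_pos": joint angles; "joint_vel": joint speeds; "joint_torque": joint torques, N m; "tool_pos": TCP position; "tool_rot": TCP orientation; "ft_force": force on the tool from outside, world axes, zero at the start; "wrist_torque": the same for the moment, N m; "finger_gap": finger opening in mm.
Only numpy, scipy, OpenCV 4.12 (cv2) and the standard library are available. Lean on these libraries where they do the work, as an engineer would, in place of code of your own. Each camera call takes 0.05 s, during which the arm holds its last target. There are 200 camera calls.

## Working session

There is one attempt and no reset: what is moved stays moved. The work goes in short steps, Python scripts to look and compute and a tool call to move; the robot and the scene stay as the last step left them, time stands still between calls to the robot, and variables do not carry over. Pictures are saved under pics/ and viewed, about 8 in all and at most 12, crops included, and the job is handed in when it is done.

Besides the shell and the picture viewer there is one more tool, called after "Call:" by a JSON object that holds its "name" and its "arguments", one argument or row to a line. jog_arm: Moves the arm, as the interface text tells. Its arguments: {"type":"object","properties":{"series":{"type":"array","items":{"type":"array","items":{"type":"number"}}}},"required":["series"]}

```bash
mkdir -p pics; cat > h.py <<'E'
import numpy as np, cv2
from plant import state, get_image, close_job
def grab(name):
    s=state(); g=get_image(name); g['s']=s
    if name=='wrist':
        T=np.eye(4); T[:3,:3]=np.array(s['tool_rot']); T[:3,3]=s['tool_pos']
        g['C2W']=T@np.array(g['hand_eye'])
    else:
        T=np.eye(4); T[:3,:3]=g['R']; T[:3,3]=np.ravel(g['t']); g['C2W']=np.linalg.inv(T)
    return g
def cloud(g):
    h,w=g['depth'].shape; u,v=np.meshgrid(np.arange(w),np.arange(h))
    p=cv2.undistortPoints(np.stack([u,v],-1).reshape(-1,1,2).astype(np.float64),np.array(g['camera_matrix']),np.array(g['dist'])).reshape(h,w,2)
    d=g['depth'].astype(float); c=np.dstack([p*d[...,None],d])
    P=c@g['C2W'][:3,:3].T+g['C2W'][:3,3]; P[d==0]=np.nan
    return P
def proj(g,X):
    W2C=np.linalg.inv(g['C2W']); r,_=cv2.Rodrigues(W2C[:3,:3])
    return cv2.projectPoints(np.array(X,float).reshape(-1,1,3),r,W2C[:3,3],np.array(g['camera_matrix']),np.array(g['dist']))[0].reshape(-1,2)
E
python3 - <<'E'
from h import *
s=state(); print({k:np.round(v,3).tolist() for k,v in s.items()})
for n in ['top','scene']:
    g=grab(n); cv2.imwrite(f'pics/{n}0.png',g['image']); print(n,g['C2W'].round(2).tolist()); np.savez(f'{n}0.npz',P=cloud(g),im=g['image'])
E
```

```text
{'time_s': 0.0, 'joint_pos': [1.095, 0.287, 1.578, -0.0, 1.279, -0.15], 'joint_vel': [-0.001, 0.001, -0.0, 0.0, -0.002, 0.002], 'joint_torque': [-0.001, -40.601, -29.261, -0.0, 0.006, 0.0], 'tool_pos': [215.72, 638.918, 229.953], 'tool_rot': [[-0.001, 0.32, 0.947], [-0.002, 0.947, -0.32], [-1.0, -0.002, -0.0]], 'ft_force': [0.376, 0.069, -0.576], 'wrist_torque': [0.024, 0.011, -0.032], 'finger_gap': 85.387}
top [[0.03, -0.99, 0.14, 359.61], [-1.0, -0.03, -0.02, -155.78], [0.02, -0.14, -0.99, 1145.64], [0.0, 0.0, 0.0, 1.0]]
scene [[0.74, -0.4, 0.55, 50.53], [-0.68, -0.42, 0.61, -678.41], [-0.01, -0.82, -0.58, 641.09], [0.0, 0.0, 0.0, 1.0]]
```

View pics/top0.png

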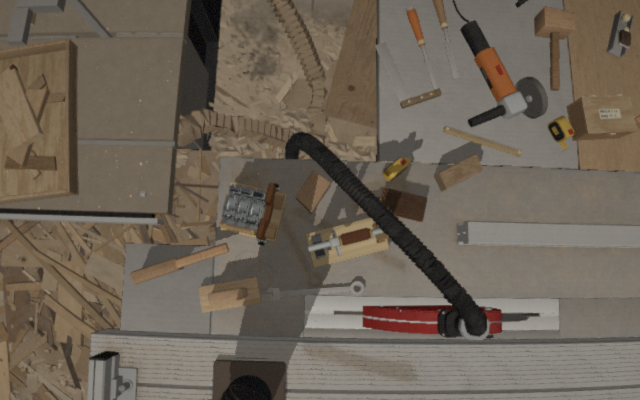

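View pics/scene0.png

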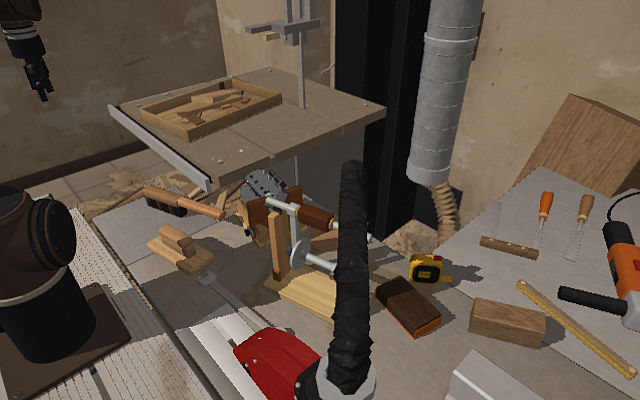

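Top: cradle with cutters near (245,205), end board at (268,212), stand with hook at (348,240), and a dust hose running over the stand's right end (290,145)→(470,315). Both axes point roughly toward image-right (world -y).

```bash
python3 - <<'E'
from h import *
d=np.load('top0.npz');P=d['P'];im=d['im']
c=im[130:280,195:445]; c=cv2.resize(c,None,fx=3.2,fy=3.2,interpolation=cv2.INTER_CUBIC); cv2.imwrite('pics/topc.png',c)
for u,v in [(320,245),(348,239),(385,233),(330,258),(240,205),(268,212),(265,230),(310,190),(400,200),(397,168)]:
    print((u,v),P[v,u].round(0))
# hose: black pixels, high
hm=(im.max(2)<70)&(P[...,2]>150)
for v in range(140,310,15):
    r=np.where(hm[v,280:480])[0]+280
    if len(r): print('hose',v,r.min(),r.max(),P[v,int(np.median(r))].round(0))
hsv=cv2.cvtColor(im,cv2.COLOR_BGR2HSV)
# grip: dark red-brown, z 200-240
X,Y,Z=P[...,0],P[...,1],P[...,2]
reg=np.zeros(Z.shape,bool);reg[200:280,300:400]=1
for nm,m in [('z>205',reg&(Z>200)&(Z<235)),('bar/posts',reg&(Z>150)&(Z<200)),('base',reg&(Z>10)&(Z<40))]:
    pts=np.c_[X[m],Y[m]].astype(np.float32)
    if len(pts)>5: print(nm,len(pts),cv2.minAreaRect(pts),P[m][:,2].mean())
reg[:]=0;reg[170:250,210:300]=1
for lo,hi in [(100,118),(118,150),(40,62),(62,100)]:
    m=reg&(Z>lo)&(Z<hi); pts=np.c_[X[m],Y[m]].astype(np.float32); print(lo,hi,len(pts),cv2.minAreaRect(pts),pts.mean(0))
E
```

```text
(320, 245) [ 399. -173.  213.]
(348, 239) [ 414. -235.  220.]
(385, 233) [ 426. -310.  268.]
(330, 258) [ 373. -205.   21.]
(240, 205) [499.  30. 102.]
(268, 212) [487. -38.  67.]
(265, 230) [440. -33.  69.]
(310, 190) [ 552. -146.   48.]
(400, 200) [ 535. -391.   34.]
(397, 168) [ 617. -377.   64.]
hose 140 306 318 [ 656. -148.  162.]
hose 155 310 335 [ 604. -174.  220.]
hose 170 324 350 [ 562. -205.  254.]
hose 185 338 364 [ 526. -235.  275.]
hose 200 354 379 [ 493. -265.  288.]
hose 215 368 394 [ 461. -296.  296.]
hose 230 360 409 [ 430. -319.  305.]
hose 245 398 423 [ 400. -353.  312.]
hose 260 412 437 [ 370. -382.  311.]
hose 275 426 450 [ 341. -406.  318.]
hose 290 440 465 [ 312. -439.  311.]
hose 305 452 477 [ 281. -466.  303.]
z>205 828 ((416.6940612792969, -235.00308227539062), (50.80825424194336, 183.54116821289062), 15.712297439575195) 215.3262718480702
bar/posts 17 ((424.66180419921875, -301.1476135253906), (13.21774959564209, 61.592376708984375), 7.558627128601074) 170.16944718382288
base 1862 ((459.04248046875, -266.65399169921875), (181.9577178955078, 267.1862487792969), 10.44740104675293) 20.268183715494757
100 118 287 ((493.5417785644531, 11.411609649658203), (109.10502624511719, 137.92312622070312), 78.62882995605469) [499.51715   15.150345]
118 150 625 ((495.211669921875, 10.740562438964844), (108.30731201171875, 141.63612365722656), 78.8853530883789) [491.3279      4.1232386]
40 62 930 ((469.4088134765625, -6.2183074951171875), (188.3623504638672, 214.95364379882812), 76.42032623291016) [473.94388    5.309264]
62 100 717 ((473.70111083984375, 15.744342803955078), (133.29281616210938, 171.7151641845703), 86.91535186767578) [498.4959     9.489163]
```

View pics/topc.png

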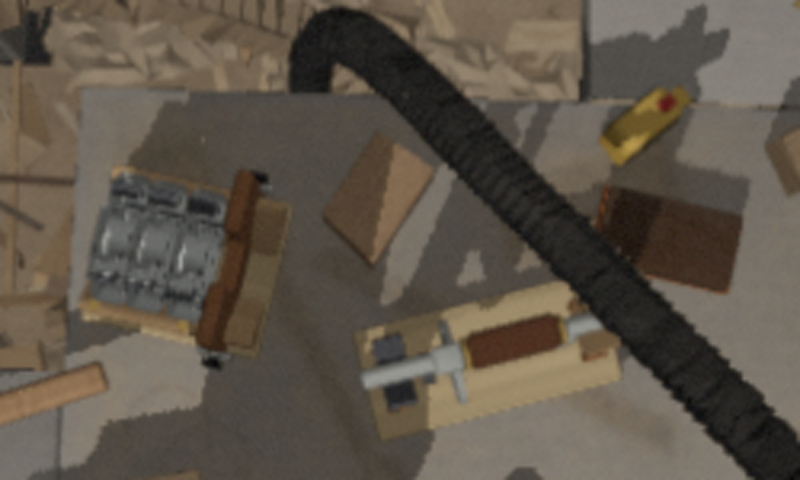

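```bash
python3 - <<'E'
from h import *
d=np.load('top0.npz');P=d['P'];im=d['im'];X,Y,Z=P[...,0],P[...,1],P[...,2]
hsv=cv2.cvtColor(im,cv2.COLOR_BGR2HSV)
print(hsv[239,348],hsv[205,272],hsv[244,318])
reg=np.zeros(Z.shape,bool);reg[215:260,330:385]=1
brown=(hsv[...,1]>90)&(hsv[...,2]<120)&reg&(Z>205)&(Z<232)
p=P[brown]; print('grip',len(p),cv2.minAreaRect(p[:,:2].astype(np.float32)),np.median(p[:,2]),np.percentile(p[:,2],[5,95]))
reg[:]=0;reg[225:260,300:345]=1
m=reg&(hsv[...,1]<60)&(Z>205)&(Z<216); p=P[m];print('bar',len(p),cv2.minAreaRect(p[:,:2].astype(np.float32)))
reg[:]=0;reg[175:245,255:290]=1
m=reg&(Z>112)&(Z<130)&(hsv[...,1]>90);p=P[m];print('board',len(p),cv2.minAreaRect(p[:,:2].astype(np.float32)))
for u,v in [(150,100),(165,200),(190,100),(215,180),(180,262),(230,293),(200,230),(250,150),(190,190)]: print((u,v),P[v,u].round(0))
g=get_image('wrist');print(np.round(g['hand_eye'],2).tolist())
E
```

```text
[ 11 136  79] [ 13 146  54] [ 30  13 115]
grip 348 ((421.7126159667969, -251.73150634765625), (25.79631805419922, 72.84151458740234), 15.565132141113281) 220.16327688563644 [215.18846609 223.36366671]
bar 298 ((404.8894958496094, -179.7719268798828), (43.23651123046875, 70.5275650024414), 31.931461334228516)
board 230 ((485.6210632324219, -35.14809036254883), (14.77278995513916, 140.4817352294922), 78.64452362060547)
(150, 100) [793. 308.  51.]
(165, 200) [513. 241.  52.]
(190, 100) [1050.  400. -588.]
(215, 180) [ 751.  335. -877.]
(180, 262) [351. 188.  54.]
(230, 293) [276.  50.  66.]
(200, 230) [ 500.  390. -865.]
(250, 150) [ 901.  165. -850.]
(190, 190) [ 689.  441. -827.]
[[-0.0, -0.26, 0.97, -143.15], [1.0, -0.0, 0.0, -0.46], [-0.0, 0.97, 0.26, -65.86], [0.0, 0.0, 0.0, 1.0]]
```

Call:
{"name": "jog_arm", "arguments": {
  "series": [
    [0,0,0,8,0,0,1],
    [0,0,0,8,0,0,1],
    [0,0,0,8,0,0,1],
    [0,0,0,8,0,0,1],
    [0,0,0,8,0,0,1],
    [0,0,0,8,0,0,1],
    [0,0,0,7.8,0,0,1],
    [-2,0,0,0,0,0,1],
    [-2,0,0,0,0,0,1],
    [-2,0,0,0,0,0,1],
    [-1,0,0,0,0,0,1]
  ]
}}

```text
time_s: 1.25
tool_pos: [216.2, 640.0, 303.4]
tool_rot: [[0.001, 0.963, 0.268], [0.002, 0.268, -0.963], [-1.0, 0.002, -0.002]]
ft_force: [1.3, 0.7, -0.3]
finger_gap: 85.7
```

Call:
{"name": "jog_arm", "arguments": {
  "series": [
    [0,1,4.5,0,0,0,1],
    [0,1,4.5,0,0,0,1],
    [0,1,4.5,0,0,0,1],
    [0,1,4.5,0,0,0,1],
    [0,1,4.5,0,0,0,1],
    [0,1,4.5,0,0,0,1],
    [0,1,4.5,0,0,0,1],
    [0,1,4.5,0,0,0,1],
    [0,1,4.5,0,0,0,1],
    [0,1,4.5,0,0,0,1],
    [0,1,4.5,0,0,0,1],
    [0,1,4.5,0,0,0,1]
  ]
}}

```text
time_s: 2.45
tool_pos: [476.5, 149.5, 300.8]
tool_rot: [[-0.001, 0.963, 0.268], [0.0, 0.268, -0.963], [-1.0, -0.001, -0.0]]
ft_force: [0.4, 0.7, -0.2]
finger_gap: 85.6
```

Call:
{"name": "jog_arm", "arguments": {
  "series": [
    [0,-1.6,3.6,0,0,0,1],
    [0,-1.6,3.6,0,0,0,1],
    [0,-1.6,3.6,0,0,0,1],
    [0,-1.6,3.6,0,0,0,1],
    [0,-1.6,3.6,0,0,0,1],
    [0,-1.6,3.6,0,0,0,1],
    [0,-1.6,3.6,0,0,0,1],
    [0,-1.6,3.6,0,0,0,1],
    [0,-1.6,3.6,0,0,0,1],
    [0,-1.6,3.6,0,0,0,1],
    [0,0,0,0,0,0,1]
  ]
}}

```text
time_s: 3.55
tool_pos: [417.3, -241.8, 300.4]
tool_rot: [[-0.002, 0.965, 0.263], [-0.0, 0.263, -0.965], [-1.0, -0.002, -0.0]]
ft_force: [0.2, 0.5, 0.5]
finger_gap: 85.6
```

```bash
cat > w1.py <<'E'
from h import *
import sys
g=grab('wrist');P=cloud(g);im=g['image'];cv2.imwrite(sys.argv[1],im);np.savez('w1.npz',P=P,im=im)
print(np.round(g['s']['tool_pos'],1))
hsv=cv2.cvtColor(im,cv2.COLOR_BGR2HSV);Z=P[...,2]
m=((hsv[...,1]>90)&(hsv[...,2]<140)&(Z>205)&(Z<230)).astype(np.uint8)
n,l,st,_=cv2.connectedComponentsWithStats(m)
k=1+np.argmax(st[1:,4]);p=P[l==k];print('grip',st[k],cv2.minAreaRect(p[:,:2].astype(np.float32)),np.percentile(p[:,2],[5,50,95]))
E
python3 w1.py pics/w1.png
```

```text
[ 417.3 -241.8  300.4]
grip [ 304  176   36   99 3083] ((422.3263854980469, -254.07681274414062), (25.366722106933594, 74.74697875976562), 15.063281059265137) [216.23801182 220.15165267 221.40601291]
```

View pics/w1.png

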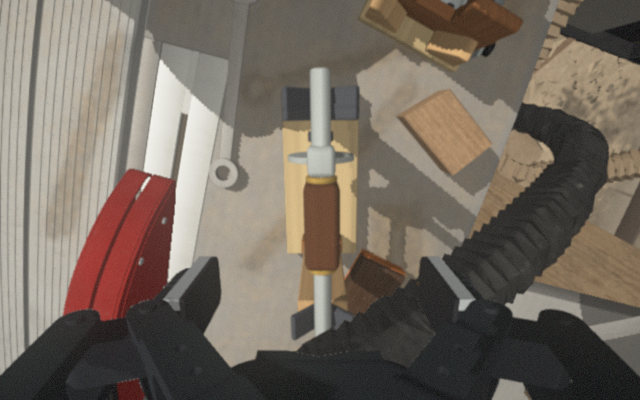

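```bash
python3 - <<'E'
from h import *
d=np.load('w1.npz');P=d['P'];im=d['im']
a=np.radians(15.1);ey=np.array([np.sin(a),-np.cos(a)]);ex=np.array([-ey[1]*-1,0]);ex=np.array([ey[1],-ey[0]])
q=P[...,:2]-np.array([422.3,-254.1]);s=q@ey;x=q@ex
for v in range(60,350,6): 
    p=P[v,321]; print(v,im[v,321],p.round(0)[2],round(s[v,321],1),round(x[v,321],1),end=' | ')
Z=P[...,2]
m=(Z>205)&(Z<216)&(abs(x)<9)&(s<-36); print('\nbar axis x rear',np.median(x[m]),'end',s[m].min())
m=(Z>205)&(Z<216)&(abs(x)<9)&(s>40); print('front',np.median(x[m]),s[m].max())
m=(Z>214)&(Z<224)&(abs(x)<35)&(s<-50); print('Vtop',x[m].min(),x[m].max(),s[m].min(),s[m].max(), Z[m].max())
E
```

```text
60 [ 84  95 103] 1.0 -147.3 -0.3 | 66 [ 86  99 105] -0.0 -140.4 -0.4 | 72 [187 194 190] 212.0 -107.2 0.5 | 78 [184 194 189] 212.0 -103.5 0.5 | 84 [185 194 191] 212.0 -99.6 0.5 | 90 [189 198 194] 211.0 -95.9 0.4 | 96 [187 194 193] 213.0 -92.0 0.4 | 102 [187 196 192] 212.0 -88.2 0.4 | 108 [189 197 196] 212.0 -84.3 0.4 | 114 [190 200 194] 213.0 -80.4 0.4 | 120 [193 200 198] 212.0 -76.4 0.4 | 126 [193 202 199] 212.0 -72.5 0.3 | 132 [195 204 201] 212.0 -68.5 0.3 | 138 [194 205 203] 213.0 -64.5 0.3 | 144 [192 203 198] 212.0 -60.3 0.3 | 150 [180 187 185] 214.0 -56.5 0.3 | 156 [184 192 189] 214.0 -52.4 0.3 | 162 [183 192 191] 216.0 -48.5 0.3 | 168 [178 187 186] 215.0 -44.2 0.3 | 174 [150 158 156] 216.0 -40.2 0.2 | 180 [ 85 155 187] 217.0 -36.1 0.2 | 186 [ 54  74 104] 218.0 -32.2 0.2 | 192 [ 62  80 110] 221.0 -28.5 0.2 | 198 [ 61  81 112] 221.0 -24.4 0.2 | 204 [ 58  77 108] 219.0 -19.6 0.2 | 210 [ 59  74 109] 221.0 -15.8 0.2 | 216 [ 61  77 111] 220.0 -11.2 0.1 | 222 [ 58  76 107] 220.0 -6.8 0.1 | 228 [ 53  72 104] 220.0 -2.3 0.1 | 234 [ 52  72 105] 221.0 2.0 0.1 | 240 [ 54  76 108] 221.0 6.3 0.1 | 246 [ 52  74 106] 221.0 11.1 0.1 | 252 [ 51  72 103] 220.0 15.9 0.0 | 258 [ 50  75 106] 220.0 20.6 0.0 | 264 [ 60  79 112] 221.0 25.3 -0.0 | 270 [ 60  97 121] 219.0 30.6 -0.0 | 276 [173 187 190] 217.0 36.9 -0.1 | 282 [189 198 194] 213.0 44.1 -0.1 | 288 [188 198 194] 213.0 49.1 -0.1 | 294 [186 195 193] 212.0 54.9 -0.2 | 300 [186 194 193] 212.0 60.3 -0.2 | 306 [185 192 191] 213.0 64.6 -0.2 | 312 [188 197 193] 213.0 70.0 -0.2 | 318 [184 193 188] 212.0 76.7 -0.3 | 324 [181 193 189] 213.0 81.3 -0.3 | 330 [183 192 191] 212.0 87.3 -0.3 | 336 [46 45 47] 269.0 50.9 0.1 | 342 [46 45 46] 274.0 51.2 0.1 | 348 [47 51 46] 280.0 51.0 0.1 | 
bar axis x rear 1.001142483359141 end -109.96395882339158
front -0.25316736794717193 95.77153437602104
Vtop -24.33006667336125 27.06039351067471 -97.67428849903959 -50.36082522223296 219.13212345466678
```

Call:
{"name": "jog_arm", "arguments": {
  "series": [
    [0,0,0,0,-7,0,1],
    [0,0,0,0,-7,0,1],
    [0,0,0,0,-6,0,1],
    [1.5,0.16,-0.46,0,0,0,1],
    [1.5,0,-0.46,0,0,0,1],
    [1.5,0,-0.46,0,0,0,1],
    [1.5,0,-0.46,0,0,0,1],
    [1.5,0,-0.46,0,0,0,1],
    [0.7,0,-0.2,0,0,0,1],
    [0,0,0,0,0,0,1]
  ]
}}

```text
time_s: 4.6
tool_pos: [420.7, -241.0, 214.1]
tool_rot: [[0.09, 0.963, 0.253], [-0.328, 0.269, -0.906], [-0.941, -0.002, 0.34]]
ft_force: [0.2, 0.2, 0.1]
finger_gap: 85.5
```

```bash
python3 w1.py pics/w2.png; python3 -c "
from h import *
ps=[]
s=state();print(np.round(s['tool_pos'],1),np.round(s['tool_rot'],3).tolist())"
```

```text
[ 420.7 -241.   214.1]
grip [ 286  211   58  119 5204] ((422.5853576660156, -253.60488891601562), (26.175046920776367, 73.99716186523438), 14.698625564575195) [214.75584771 220.06894377 221.04535957]
[ 421.2 -241.5  215.4] [[0.091, 0.963, 0.253], [-0.329, 0.269, -0.905], [-0.94, -0.0, 0.341]]
```

Call:
{"name": "jog_arm", "arguments": {
  "series": [
    [0.8,-0.2,-0.1,0,0,0,1],
    [0.8,0,-0.2,0,0,0,1],
    [0.8,0,-0.12,0,0,0,1],
    [0.8,0,-0.12,0,0,0,1],
    [0,0,0,0,0,0,1],
    [0,0,0,0,0,0,0]
  ]
}}

```text
time_s: 5.25
tool_pos: [420.8, -248.5, 183.4]
tool_rot: [[0.091, 0.964, 0.252], [-0.329, 0.268, -0.906], [-0.94, -0.0, 0.341]]
ft_force: [-0.3, 0.4, 0.7]
finger_gap: 72.9
```

Call:
{"name": "jog_arm", "arguments": {
  "series": [
    [0,0,0,0,0,0,-1],
    [0,0,0,0,0,0,-1],
    [0,0,0,0,0,0,-1],
    [0,0,0,0,0,0,-1],
    [0,0,0,0,0,0,-1],
    [0,0,0,0,0,0,-1],
    [0,0,0,0,0,0,-1],
    [0,0,0,0,0,0,-1]
  ]
}}

```text
time_s: 6.05
tool_pos: [420.8, -248.7, 184.3]
tool_rot: [[0.091, 0.963, 0.252], [-0.33, 0.268, -0.905], [-0.939, -0.001, 0.343]]
ft_force: [-4.5, 1.1, 6.2]
finger_gap: 25.0
```

```bash
python3 w1.py pics/w3.png; python3 -c "
from h import *
s=state();print(np.round(s['tool_pos'],1),s['finger_gap'],s['ft_force'],s['wrist_torque'])"
```

```text
[ 420.8 -248.7  184.3]
grip [ 282  243   73  113 5786] ((419.7140808105469, -243.51718139648438), (26.3125057220459, 53.85099411010742), 15.995898246765137) [214.04471502 219.93509672 220.86467826]
[ 420.8 -248.7  184.3] 25.154832295616288 [-4.18963787  0.51292991  5.03651356] [0.05066456 0.56001932 0.08874129]
```

View pics/w3.png

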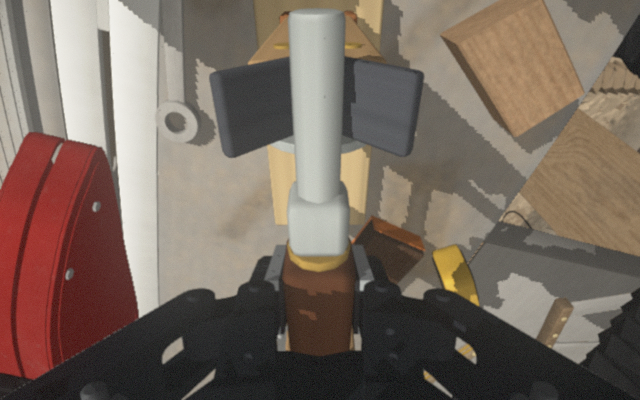

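Call:
{"name": "jog_arm", "arguments": {
  "series": [
    [-0.66,0,0.24,0,0,0,-1],
    [-0.66,0,0.24,0,0,0,-1],
    [-0.66,0,0.24,0,0,0,-1],
    [-0.66,0,0.24,0,0,0,-1],
    [0,0,0,0,0,0,-1]
  ]
}}

```text
time_s: 6.6
tool_pos: [421.6, -248.9, 213.4]
tool_rot: [[0.094, 0.963, 0.251], [-0.331, 0.268, -0.905], [-0.939, 0.002, 0.344]]
ft_force: [-0.2, 0.5, -2.7]
finger_gap: 25.5
```

```bash
python3 - <<'E'
from h import *
s=state();print(np.round(s['tool_pos'],1),s['finger_gap'],np.round(s['ft_force'],2),np.round(s['wrist_torque'],2))
# cradle/cutters from top view start image
d=np.load('top0.npz');P=d['P'];im=d['im'];Z=P[...,2]
hsv=cv2.cvtColor(im,cv2.COLOR_BGR2HSV)
reg=np.zeros(Z.shape,bool);reg[175:245,255:290]=1
p=P[reg&(Z>114)&(Z<128)&(hsv[...,1]>90)]
c,sz,a=cv2.minAreaRect(p[:,:2].astype(np.float32)); vx,vy,_,_=cv2.fitLine(p[:,:2].astype(np.float32),cv2.DIST_L2,0,.01,.01).ravel();print('board',c,sz,a,vx,vy,np.median(p[:,2]))
ex=np.array([-abs(vx),vy if vx<0 else -vy]);ey=np.array([-ex[1],ex[0]]);print('cradle ex,ey',ex,ey,np.degrees(np.arctan2(ey[1],ey[0])))
reg[:]=0;reg[165:250,205:300]=1
q=P[...,:2]-np.array(c);x=q@ex;y=q@ey
m=reg&(hsv[...,1]<70)&(Z>70)&(Z<150)&(y<-8)
print('cutters x range',np.percentile(x[m],[1,50,99]),'y',np.percentile(y[m],[1,99]))
m2=m&(Z>120);h,e=np.histogram(y[m2],np.arange(-120,0,4));print(dict(zip(e.astype(int),h)))
for lo in np.arange(-100,-5,12):
    k=m&(y>lo)&(y<lo+12)&(Z>125)
    if k.sum(): print(lo,k.sum(),np.round([x[k].mean(),Z[k].max()],1))
E
```

```text
[ 421.6 -248.9  213.4] 25.512055651880793 [-0.23  0.45 -2.69] [0.31 0.09 0.04]
board (485.6210632324219, -35.14809036254883) (14.77278995513916, 140.4817352294922) 78.64452362060547 0.9801487 -0.19826384 121.5568462733745
cradle ex,ey [-0.9801487   0.19826384] [-0.19826384 -0.9801487 ] -101.43545
cutters x range [-52.78305931  -0.42599671  50.76797945] y [-100.99184098  -15.53673319]
{np.int64(-120): np.int64(0), np.int64(-116): np.int64(0), np.int64(-112): np.int64(0), np.int64(-108): np.int64(0), np.int64(-104): np.int64(31), np.int64(-100): np.int64(18), np.int64(-96): np.int64(15), np.int64(-92): np.int64(18), np.int64(-88): np.int64(19), np.int64(-84): np.int64(20), np.int64(-80): np.int64(8), np.int64(-76): np.int64(0), np.int64(-72): np.int64(34), np.int64(-68): np.int64(17), np.int64(-64): np.int64(14), np.int64(-60): np.int64(20), np.int64(-56): np.int64(14), np.int64(-52): np.int64(18), np.int64(-48): np.int64(4), np.int64(-44): np.int64(0), np.int64(-40): np.int64(30), np.int64(-36): np.int64(15), np.int64(-32): np.int64(19), np.int64(-28): np.int64(13), np.int64(-24): np.int64(20), np.int64(-20): np.int64(16), np.int64(-16): np.int64(5), np.int64(-12): np.int64(0), np.int64(-8): np.int64(0)}
-100 29 [ 10.3 134.3]
-88 22 [  4.5 128.5]
-76 32 [ 11.7 137.2]
-64 18 [ 11.7 133.5]
-52 9 [ -5.7 130.2]
-40 34 [  4.5 139. ]
-28 18 [ 14.6 131.8]
-16 2 [-11.4 125.7]
```

```bash
python3 - <<'E'
from h import *
o=np.array([422.4,-254]);a=np.radians(15.3);ey=np.array([np.sin(a),-np.cos(a)]);ty=np.array([np.cos(a),np.sin(a)])
for f in ['w1.npz','top0.npz','scene0.npz']:
    P=np.load(f)['P'];q=P[...,:2]-o;s=q@ey;l=q@ty;Z=P[...,2]
    for lo,hi in [(-120,-90),(-90,-60),(-60,-30),(-30,0),(0,30),(30,60),(60,90),(90,120)]:
        m=(s>lo)&(s<hi)&(l<-26)&(l>-200)&(Z>40)&(Z<330)
        r=[int(np.nanmax(np.where(m&(l<=b)&(l>b-20),Z,0))) for b in range(-26,-200,-20)]
        print(f,lo,r)
E
```

```text
w1.npz -120 [215, 0, 0, 0, 0, 0, 0, 0, 0]
w1.npz -90 [216, 0, 0, 0, 0, 0, 0, 0, 0]
w1.npz -60 [266, 269, 267, 0, 0, 0, 0, 0, 0]
w1.npz -30 [258, 246, 0, 0, 0, 0, 0, 88, 92]
w1.npz 0 [0, 0, 0, 0, 0, 0, 0, 120, 124]
w1.npz 30 [0, 0, 0, 0, 0, 0, 0, 134, 144]
w1.npz 60 [0, 0, 0, 0, 0, 0, 0, 0, 158]
w1.npz 90 [0, 0, 0, 0, 0, 0, 0, 0, 162]
top0.npz -120 [220, 0, 0, 0, 0, 0, 0, 0, 0]
top0.npz -90 [217, 0, 0, 0, 0, 0, 0, 0, 0]
top0.npz -60 [121, 0, 0, 0, 0, 0, 0, 0, 0]
top0.npz -30 [0, 0, 0, 0, 0, 0, 0, 89, 94]
top0.npz 0 [0, 0, 0, 0, 0, 0, 0, 122, 125]
top0.npz 30 [0, 0, 0, 0, 0, 0, 0, 137, 145]
top0.npz 60 [315, 317, 311, 0, 0, 0, 0, 0, 159]
top0.npz 90 [313, 319, 320, 321, 315, 313, 0, 0, 162]
scene0.npz -120 [219, 0, 0, 0, 0, 0, 0, 0, 0]
scene0.npz -90 [217, 0, 0, 0, 0, 0, 0, 0, 0]
scene0.npz -60 [122, 0, 0, 0, 0, 0, 0, 0, 0]
scene0.npz -30 [0, 0, 0, 0, 0, 0, 0, 82, 89]
scene0.npz 0 [0, 0, 0, 0, 0, 0, 0, 117, 122]
scene0.npz 30 [0, 0, 0, 0, 0, 0, 0, 135, 143]
scene0.npz 60 [313, 314, 309, 0, 0, 0, 0, 0, 159]
scene0.npz 90 [313, 318, 320, 319, 314, 306, 0, 0, 162]
```

```bash
python3 -c "
from h import *
s=state();print(np.round(s['tool_pos'],1),np.round(s['joint_pos'],3))"
```

```text
[ 421.6 -248.9  213.4] [-0.632 -0.247  2.181 -0.264  0.944 -0.775]
```

Call:
{"name": "jog_arm", "arguments": {
  "series": [
    [0,-0.6,0,0,0,0,-1],
    [0,-1,0,0,0,0,-1],
    [0,-1,0,0,0,0,-1],
    [0,-1,0,0,0,0,-1],
    [0,-1,0,0,0,0,-1],
    [0,-1,0,0,0,0,-1],
    [0,-0.6,0,0,0,0,-1],
    [0,0,0,0,0,0,-1]
  ]
}}

```text
time_s: 7.4
tool_pos: [360.4, -265.4, 212.0]
tool_rot: [[0.091, 0.964, 0.25], [-0.33, 0.266, -0.906], [-0.94, 0.0, 0.342]]
ft_force: [0.1, 0.3, -2.8]
finger_gap: 25.4
```

```bash
cat > st.py <<'E'
from h import *
s=state();R=np.array(s['tool_rot']);t=np.radians(20)
print(s['time_s'],'TCP',np.round(s['tool_pos'],1),'q',np.round(s['joint_pos'],3),'F',np.round(s['ft_force'],2),'M',np.round(s['wrist_torque'],2),'az',np.degrees(np.arctan2(R[1,2],R[0,2])).round(2),'lean',np.degrees(np.arcsin(R[2,2])).round(2),'roll',np.degrees(np.arcsin(R[2,1])).round(2))
E
python3 st.py
```

```text
7.4 TCP [ 360.4 -265.4  212. ] q [-0.763 -0.38   2.281 -0.218  0.948 -0.931] F [ 0.1   0.25 -2.83] M [ 0.34  0.12 -0.01] az -74.55 lean 20.02 roll 0.01
```

Call:
{"name": "jog_arm", "arguments": {
  "series": [
    [-0.38,0,-1.03,0,0,0,-1],
    [-0.38,0,-1.03,0,0,0,-1],
    [-0.38,0,-1.03,0,0,0,-1],
    [-0.38,0,-1.03,0,0,0,-1],
    [-0.38,0,-1.03,0,0,0,-1],
    [-0.38,0,-1.03,0,0,0,-1],
    [0,0,0,0,0,0,-1]
  ]
}}

```text
time_s: 8.1
tool_pos: [343.3, -200.3, 212.0]
tool_rot: [[0.092, 0.963, 0.253], [-0.329, 0.269, -0.905], [-0.94, 0.0, 0.342]]
ft_force: [0.6, 0.2, -2.3]
finger_gap: 25.2
```

```bash
python3 st.py
```

```text
8.1 TCP [ 343.3 -200.3  212. ] q [-0.653 -0.514  2.368 -0.244  1.018 -0.826] F [ 0.6   0.23 -2.34] M [ 0.34  0.09 -0.01] az -74.37 lean 20.0 roll 0.01
```

Call:
{"name": "jog_arm", "arguments": {
  "series": [
    [-0.9,0,0.33,0,0,0,-1],
    [-1.4,0,0.51,0,0,0,-1],
    [-1.4,0,0.51,0,0,0,-1],
    [-1.4,0,0.51,0,0,0,-1],
    [-0.6,0,0.22,0,0,0,-1],
    [0,0,0,0,0,0,-1]
  ]
}}

```text
time_s: 8.7
tool_pos: [344.1, -202.4, 274.7]
tool_rot: [[0.094, 0.964, 0.25], [-0.331, 0.267, -0.905], [-0.939, 0.002, 0.344]]
ft_force: [0.5, 0.0, -3.0]
finger_gap: 25.3
```

```bash
python3 st.py
```

```text
8.7 TCP [ 344.1 -202.4  274.7] q [-0.657 -0.561  2.283 -0.228  1.143 -0.861] F [ 0.53  0.01 -3.02] M [ 0.32  0.04 -0.  ] az -74.53 lean 20.14 roll 0.1
```

Call:
{"name": "jog_arm", "arguments": {
  "series": [
    [-1.4,0,0.51,0,0,0,-1],
    [-1.4,0,0.51,0,0,0,-1],
    [-1.4,0,0.51,0,0,0,-1],
    [-1.4,0,0.51,0,0,0,-1],
    [-1.4,0,0.51,0,0,0,-1],
    [0,0,0,0,0,0,-1]
  ]
}}

```text
time_s: 9.3
tool_pos: [344.4, -202.4, 351.2]
tool_rot: [[0.096, 0.963, 0.25], [-0.333, 0.268, -0.904], [-0.938, 0.003, 0.347]]
ft_force: [0.5, 0.2, -2.8]
finger_gap: 25.2
```

```bash
python3 st.py
```

```text
9.3 TCP [ 344.4 -202.4  351.2] q [-0.656 -0.588  2.164 -0.216  1.282 -0.895] F [ 0.51  0.25 -2.78] M [ 0.33  0.05 -0.05] az -74.53 lean 20.28 roll 0.19
```

Call:
{"name": "jog_arm", "arguments": {
  "series": [
    [0,0,0,6.3,0,-2.3,-1],
    [0,0,0,6.3,0,-2.3,-1],
    [0,0,0,6.3,0,-2.3,-1],
    [0,0,0,6.3,0,-2.3,-1],
    [0,0,0,0,0,0,-1]
  ]
}}

```text
time_s: 9.8
tool_pos: [344.0, -201.6, 346.5]
tool_rot: [[-0.068, 0.981, -0.183], [-0.334, -0.195, -0.922], [-0.94, -0.002, 0.341]]
ft_force: [-0.3, -0.0, -1.7]
finger_gap: 25.6
```

Call:
{"name": "jog_arm", "arguments": {
  "series": [
    [-0.7,0.5,-1.9,0,0,0,-1],
    [-1.2,0.9,-3.3,0,0,0,-1],
    [-1.2,0.9,-3.3,0,0,0,-1],
    [-1.2,0.9,-3.3,0,0,0,-1],
    [-1.2,0.9,-3.3,0,0,0,-1],
    [-1.2,0.9,-3.3,0,0,0,-1],
    [-1.2,0.9,-3.3,0,0,0,-1],
    [-1.2,0.9,-3.3,0,0,0,-1],
    [-1.2,0.9,-3.3,0,0,0,-1],
    [-1.2,0.9,-3.3,0,0,0,-1],
    [-1.2,0.9,-3.3,0,0,0,-1],
    [-0.7,0.5,-1.9,0,0,0,-1]
  ]
}}

```text
time_s: 11.0
tool_pos: [519.1, 165.0, 346.5]
tool_rot: [[-0.066, 0.982, -0.179], [-0.334, -0.191, -0.923], [-0.94, -0.001, 0.341]]
ft_force: [-0.2, -0.3, -3.1]
finger_gap: 25.3
```

```bash
python3 st.py
```

```text
11.0 TCP [519.1 165.  346.5] q [ 0.262  0.041  1.673 -0.31   1.586  0.474] F [-0.17 -0.31 -3.05] M [ 0.31 -0.08 -0.01] az -100.99 lean 19.91 roll -0.08
```

```bash
cat > w4.py <<'E'
from h import *
import sys
g=grab('wrist');P=cloud(g);im=g['image'];cv2.imwrite(sys.argv[1],im);np.savez(sys.argv[1].replace('.png','.npz').replace('pics/',''),P=P,im=im)
hsv=cv2.cvtColor(im,cv2.COLOR_BGR2HSV);Z=P[...,2];X,Y=P[...,0],P[...,1]
m=((hsv[...,1]>90)&(hsv[...,2]<150)&(Z>114)&(Z<128)&(abs(X-487)<90)&(abs(Y+35)<40))
p=P[m][:,:2].astype(np.float32)
if len(p)>50:
    c,sz,a=cv2.minAreaRect(p); print('board',len(p),np.round(c,1),np.round(sz,1),round(a,2))
ey=np.array([-.198,-.980]);ex=np.array([-.980,.198]);q=P[...,:2]-[485.6,-35.1];x=q@ex;y=q@ey
k=(hsv[...,1]<70)&(Z>60)&(Z<150)&(y<-9)&(y>-115)&(abs(x)<62)
print('cut',k.sum(),np.percentile(x[k],[.5,99.5]),np.percentile(y[k],[.5,99.5]))
h,e=np.histogram(y[k&(Z>125)],np.arange(-112,-4,3));print(list(zip(e.astype(int),h)))
for lo in range(-105,-8,10):
    kk=k&(y>lo)&(y<lo+10);print(lo,kk.sum(),np.round([x[kk].min(),x[kk].max(),Z[kk].max()],1) if kk.sum() else '')
E
python3 w4.py pics/w4.png
```

```text
board 95 [549.  -47.7] [11.9 15. ] 87.62
cut 1228 [-53.83661917  51.56130092] [-97.94711446 -12.19467734]
[(np.int64(-112), np.int64(0)), (np.int64(-109), np.int64(0)), (np.int64(-106), np.int64(0)), (np.int64(-103), np.int64(0)), (np.int64(-100), np.int64(2)), (np.int64(-97), np.int64(2)), (np.int64(-94), np.int64(2)), (np.int64(-91), np.int64(3)), (np.int64(-88), np.int64(4)), (np.int64(-85), np.int64(3)), (np.int64(-82), np.int64(3)), (np.int64(-79), np.int64(1)), (np.int64(-76), np.int64(1)), (np.int64(-73), np.int64(0)), (np.int64(-70), np.int64(2)), (np.int64(-67), np.int64(2)), (np.int64(-64), np.int64(2)), (np.int64(-61), np.int64(3)), (np.int64(-58), np.int64(2)), (np.int64(-55), np.int64(3)), (np.int64(-52), np.int64(4)), (np.int64(-49), np.int64(3)), (np.int64(-46), np.int64(1)), (np.int64(-43), np.int64(0)), (np.int64(-40), np.int64(0)), (np.int64(-37), np.int64(3)), (np.int64(-34), np.int64(2)), (np.int64(-31), np.int64(1)), (np.int64(-28), np.int64(2)), (np.int64(-25), np.int64(2)), (np.int64(-22), np.int64(3)), (np.int64(-19), np.int64(0)), (np.int64(-16), np.int64(0)), (np.int64(-13), np.int64(0)), (np.int64(-10), np.int64(0))]
-105 96 [-53.5  51.5 125.6]
-95 232 [-53.8  51.8 126.6]
-85 333 [-53.8  51.6 126.6]
-75 126 [-52.9  51.2 125.3]
-65 62 [-53.9  51.6 126.6]
-55 142 [-53.6  51.5 126. ]
-45 47 [-52.5  51.4 125.9]
-35 51 [-53.8 -34.  125.8]
-25 32 [-54.   51.6 126.3]
-15 107 [-53.5  51.6 118.8]
```

View pics/w4.png

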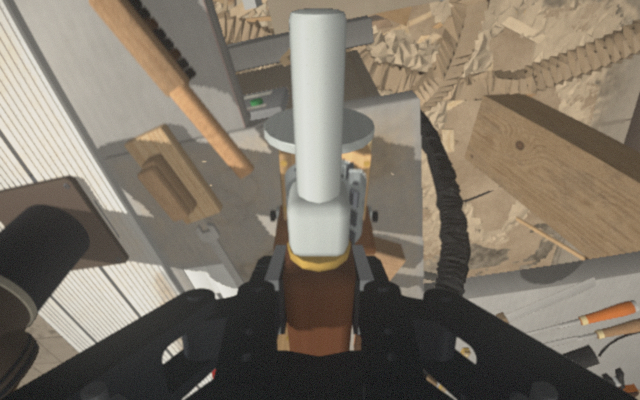

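```bash
cat > bar.py <<'E'
from h import *
import sys
P=np.load(sys.argv[1])['P'];tcp=np.array(eval(sys.argv[2]));az=np.radians(float(sys.argv[3]))
ey=np.array([np.cos(az),np.sin(az)]);ty=np.array([-ey[1],ey[0]])
L=[]
for v in range(30,185,5):
    seg=P[v,305:335];i=np.nanargmax(seg[:,2]);
    mid=P[v,290:350];ok=mid[:,2]>np.nanmax(seg[:,2])-8;mm=mid[ok]
    lat=(mm[:,:2]-tcp[:2])@ty
    L.append([(np.nanmedian(mm[:,:2],0)-tcp[:2])@ey,(lat.min()+lat.max())/2,np.nanpercentile(seg[:,2],80)-tcp[2]])
L=np.array(L);a=np.polyfit(L[:,0],L[:,1],1);b=np.polyfit(L[:,0],L[:,2],1)
print('yaw slope deg',np.degrees(a[0]).round(2),'lat at -5',np.polyval(a,5).round(2),'pitch deg',np.degrees(b[0]).round(2),'top z-tcp at s=0',np.polyval(b,-75).round(2),'rear end s',L[0,0].round(1))
E
python3 - <<'E'
E
python3 - <<'E'
from h import *
g=grab('wrist');np.savez('w5.npz',P=cloud(g));print(np.round(g['s']['tool_pos'],1))
g=grab('scene');cv2.imwrite('pics/sc1.png',g['image']);np.savez('sc1.npz',P=cloud(g),im=g['image'])
o=np.array([486.6,-35.3]);
s=g['s'];t=np.array(s['tool_pos'])
import json
E
python3 - <<'E'
from h import *
# reproduce w3 cloud not saved except through w1.npz (w1.py overwrote) 
E
python3 bar.py w1.npz "[420.8,-248.7,184.3]" -74.6; python3 bar.py w4.npz "[519.1,165,346.5]" -101; python3 bar.py w5.npz "[519.1,165,346.5]" -101; python3 st.py
```

```text
[519.9 166.7 346. ]
yaw slope deg 0.3 lat at -5 0.04 pitch deg 0.01 top z-tcp at s=0 28.2 rear end s -100.4
yaw slope deg -0.07 lat at -5 -0.04 pitch deg -0.34 top z-tcp at s=0 28.23 rear end s -100.5
yaw slope deg 0.06 lat at -5 0.45 pitch deg -0.45 top z-tcp at s=0 28.0 rear end s -102.1
11.15 TCP [518.6 163.6 346.5] q [ 0.261  0.039  1.675 -0.312  1.586  0.474] F [-0.34 -0.43 -3.72] M [ 0.3  -0.08 -0.01] az -101.03 lean 20.01 roll -0.1
```

Call:
{"name": "jog_arm", "arguments": {
  "series": [
    [0,0.77,0,0.4,0,-0.15,-1],
    [1.7,0,-0.62,0,0,0,-1],
    [2,0,-0.73,0,0,0,-1],
    [2,0,-0.73,0,0,0,-1],
    [2,0,-0.73,0,0,0,-1],
    [2,0,-0.73,0,0,0,-1],
    [2,0,-0.73,0,0,0,-1],
    [2,0,-0.73,0,0,0,-1],
    [2,0,-0.73,0,0,0,-1],
    [1,0,-0.35,0,0,0,-1],
    [0,0,0,0,0,0,-1]
  ]
}}

```text
time_s: 12.25
tool_pos: [524.8, 160.1, 167.9]
tool_rot: [[-0.074, 0.979, -0.19], [-0.336, -0.204, -0.92], [-0.939, -0.004, 0.344]]
ft_force: [0.0, -0.1, -2.5]
finger_gap: 25.4
```

```bash
cat > avg.py <<'E'
from h import *
ps=[];Rs=[];F=[]
for i in range(6):
    s=state();ps.append(s['tool_pos']);Rs.append(s['tool_rot']);F.append(s['ft_force']);g=get_image('scene')
p=np.mean(ps,0);R=np.mean(Rs,0);o=np.array([486.6,-35.3]);az=np.radians(-101.43);ey=np.array([np.cos(az),np.sin(az)]);ex=np.array([ey[1],-ey[0]])
d=p[:2]-o
print(np.std(ps,0).round(2),'mean',p.round(1),'hook: lat_x',(d@ex).round(2),'s',(d@ey+5.4).round(1),'z',(p[2]+21.2).round(1),'az',np.degrees(np.arctan2(R[1,2],R[0,2])).round(2),'lean',np.degrees(np.arcsin(R[2,2])).round(2),'roll',np.degrees(np.arcsin(R[2,1])).round(2),'F',np.mean(F,0).round(2))
E
python3 avg.py; python3 - <<'E'
from h import *
g=grab('scene');cv2.imwrite('pics/sc2.png',cv2.resize(g['image'][130:330,150:400],None,fx=3,fy=3));np.savez('sc2.npz',P=cloud(g),im=g['image'])
E
```

```text
[0.72 0.44 1.24] mean [526.2 160.9 170.3] hook: lat_x 0.05 s -194.7 z 191.5 az -101.75 lean 19.99 roll 0.02 F [ 0.28 -0.03 -2.38]
```

View pics/sc2.png

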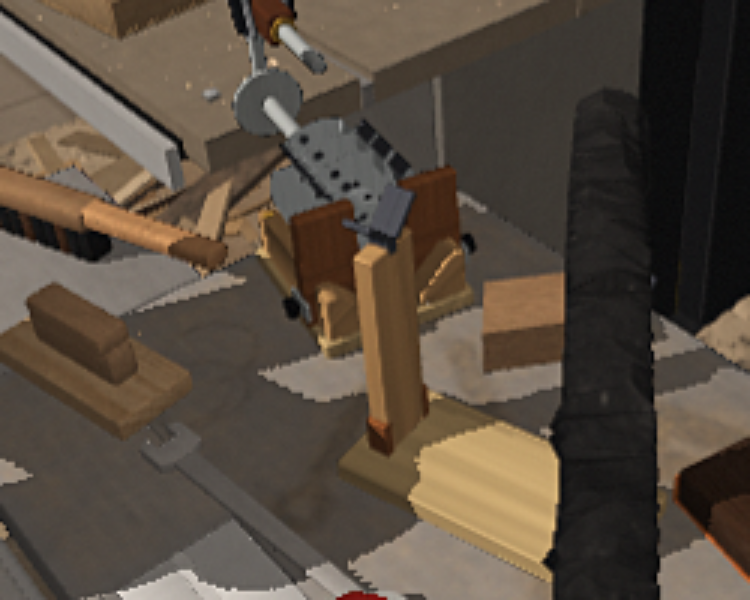

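```bash
python3 - <<'E'
from h import *
d=np.load('sc2.npz');P=d['P'];o=np.array([486.6,-35.3]);az=np.radians(-101.43);ey=np.array([np.cos(az),np.sin(az)]);ex=np.array([ey[1],-ey[0]])
q=P[...,:2]-o;x=q@ex;s=q@ey;Z=P[...,2]
m=(s>-245)&(s<-222)&(abs(x)<45)&(Z>40)&(Z<130);print('flange',m.sum(),'s',np.median(s[m]),'x',np.percentile(x[m],[1,99]),'z',np.percentile(Z[m],[1,99]))
m=(s>-215)&(s<-132)&(abs(x)<20)&(Z>60)&(Z<110);print('rod',m.sum(),np.percentile(s[m],[1,99]),'x',np.percentile(x[m],[3,50,97]),'z',np.percentile(Z[m],[3,50,97]))
for lo in range(-215,-130,14):
    k=m&(s>lo)&(s<lo+14);print(lo,k.sum(),np.round([np.median(x[k]),np.percentile(Z[k],95)],1) if k.sum() else '')
m=(s>-180)&(s<-100)&(abs(x)<20)&(Z>175);
for lo in range(-180,-80,20):
    k=m&(s>lo)&(s<lo+20);print('bar',lo,k.sum(),np.round([np.median(x[k]),np.percentile(Z[k],95)],1) if k.sum() else '')
m=(s>-106)&(s<-14)&(abs(x)<60)&(Z>90);print('cutters',np.percentile(x[m],[1,99]),'ztop',np.percentile(Z[m],[90,99]))
E
```

```text
flange 368 s -230.2388276734958 x [-33.88232935  31.27571606] z [ 56.26951652 127.86051187]
rod 67 [-213.63577904 -160.0864011 ] x [-6.87057298  2.29523477  6.14750663] z [86.27098796 93.67744097 96.57036824]
-215 17 [ 1.4 95.5]
-201 20 [ 2.2 95.5]
-187 15 [ 2.3 96.4]
-173 15 [ 2.4 96.6]
-159 0 
-145 0 
-131 0 
bar -180 84 [  5.1 208. ]
bar -160 45 [  3.4 200.7]
bar -140 26 [  2.9 199.7]
bar -120 25 [  2.9 200.2]
bar -100 0 
cutters [-41.50517506  45.78397336] ztop [133.39979951 197.7581221 ]
```

Call:
{"name": "jog_arm", "arguments": {
  "series": [
    [0.14,0,-0.05,-0.3,0,0.1,-1],
    [0.2,0,0.56,0,0,0,-1],
    [0.2,0,0.56,0,0,0,-1],
    [0.2,0,0.56,0,0,0,-1],
    [0.2,0,0.56,0,0,0,-1],
    [0.2,0,0.56,0,0,0,-1],
    [0.2,0,0.56,0,0,0,-1],
    [0,0,0,0,0,0,-1]
  ]
}}

```text
time_s: 13.4
tool_pos: [518.5, 125.5, 168.3]
tool_rot: [[-0.069, 0.98, -0.186], [-0.335, -0.199, -0.921], [-0.94, -0.001, 0.342]]
ft_force: [1.0, -0.1, -3.0]
finger_gap: 25.3
```

```bash
python3 avg.py
```

```text
[0.1  0.34 0.02] mean [518.7 126.1 168.4] hook: lat_x 0.53 s -159.2 z 189.6 az -101.41 lean 20.0 roll -0.03 F [ 0.32  0.16 -2.99]
```

Call:
{"name": "jog_arm", "arguments": {
  "series": [
    [0.2,0.04,0.56,0,0,0,-1],
    [0.2,0,0.56,0,0,0,-1],
    [0.2,0,0.56,0,0,0,-1],
    [0.2,0,0.56,0,0,0,-1],
    [0.2,0,0.56,0,0,0,-1],
    [0,0,0,0,0,0,-1]
  ]
}}

```text
time_s: 14.3
tool_pos: [513.0, 96.2, 168.5]
tool_rot: [[-0.069, 0.98, -0.186], [-0.335, -0.199, -0.921], [-0.94, -0.001, 0.342]]
ft_force: [0.1, 0.4, -3.5]
finger_gap: 25.3
```

Call:
{"name": "jog_arm", "arguments": {
  "series": [
    [0.2,0,0.56,0,0,0,-1],
    [0.2,0,0.56,0,0,0,-1],
    [0.2,0,0.56,0,0,0,-1],
    [0.2,0,0.56,0,0,0,-1],
    [0.2,0,0.56,0,0,0,-1],
    [0,0,0,0,0,0,-1]
  ]
}}

```text
time_s: 14.9
tool_pos: [507.1, 67.2, 168.7]
tool_rot: [[-0.069, 0.98, -0.186], [-0.335, -0.199, -0.921], [-0.94, -0.001, 0.342]]
ft_force: [0.1, 0.2, -2.4]
finger_gap: 25.5
```

```bash
python3 avg.py; python3 - <<'E'
from h import *
d=cloud(grab('top'));o=np.array([486.6,-35.3]);az=np.radians(-101.43);ey=np.array([np.cos(az),np.sin(az)]);ex=np.array([ey[1],-ey[0]])
q=d[...,:2]-o;x=q@ex;s=q@ey;Z=d[...,2];m=(abs(x)<58)&(s>-125)&(s<10)&(Z>115)&(Z<141)
h,e=np.histogram(s[m],np.arange(-116,10,2));print([(int(a),int(b)) for a,b in zip(e,h)])
E
```

```text
[0.1  0.31 0.01] mean [507.3  67.8 168.7] hook: lat_x 0.12 s -99.7 z 189.9 az -101.41 lean 20.0 roll -0.03 F [-0.24 -0.16 -2.63]
[(-116, 0), (-114, 0), (-112, 0), (-110, 0), (-108, 0), (-106, 0), (-104, 0), (-102, 18), (-100, 10), (-98, 9), (-96, 9), (-94, 10), (-92, 10), (-90, 7), (-88, 12), (-86, 6), (-84, 9), (-82, 9), (-80, 10), (-78, 4), (-76, 0), (-74, 0), (-72, 11), (-70, 23), (-68, 9), (-66, 9), (-64, 9), (-62, 11), (-60, 10), (-58, 10), (-56, 9), (-54, 9), (-52, 10), (-50, 9), (-48, 7), (-46, 0), (-44, 0), (-42, 0), (-40, 5), (-38, 22), (-36, 11), (-34, 9), (-32, 10), (-30, 7), (-28, 10), (-26, 12), (-24, 9), (-22, 8), (-20, 9), (-18, 12), (-16, 7), (-14, 0), (-12, 0), (-10, 0), (-8, 11), (-6, 20), (-4, 25), (-2, 23), (0, 28), (2, 25), (4, 25), (6, 16)]
```

Call:
{"name": "jog_arm", "arguments": {
  "series": [
    [0.17,0,0.47,0,0,0,-1],
    [0.17,0,0.47,0,0,0,-1],
    [0.17,0,0.47,0,0,0,-1],
    [0.17,0,0.47,0,0,0,-1],
    [0.17,0,0.47,0,0,0,-1],
    [0,0,0,0,0,0,-1]
  ]
}}

```text
time_s: 15.85
tool_pos: [502.2, 42.7, 168.8]
tool_rot: [[-0.069, 0.98, -0.186], [-0.335, -0.199, -0.921], [-0.94, -0.001, 0.342]]
ft_force: [0.7, 0.1, -3.1]
finger_gap: 24.9
```

Call:
{"name": "jog_arm", "arguments": {
  "series": [
    [0.04,0,0.1,0,0,0,-1],
    [0.04,0,0.1,0,0,0,-1],
    [0.04,0,0.1,0,0,0,-1],
    [0.04,0,0.1,0,0,0,-1],
    [0.04,0,0.1,0,0,0,-1],
    [0.04,0,0.1,0,0,0,-1],
    [0.04,0,0.1,0,0,0,-1],
    [0.04,0,0.1,0,0,0,-1],
    [0.04,0,0.1,0,0,0,-1],
    [0.04,0,0.1,0,0,0,-1],
    [0.04,0,0.1,0,0,0,-1]
  ]
}}

```text
time_s: 16.95
tool_pos: [500.0, 31.7, 168.4]
tool_rot: [[-0.068, 0.98, -0.186], [-0.335, -0.198, -0.921], [-0.94, -0.001, 0.342]]
ft_force: [0.0, 0.8, -2.8]
finger_gap: 25.4
```

```bash
python3 avg.py
```

```text
[0.02 0.08 0.02] mean [500.   31.7 168.4] hook: lat_x 0.13 s -63.0 z 189.6 az -101.4 lean 20.01 roll -0.04 F [ 0.02  0.01 -3.06]
```

Call:
{"name": "jog_arm", "arguments": {
  "series": [
    [0.04,0,0.1,0,0,0,-1],
    [0.04,0,0.1,0,0,0,-1],
    [0.04,0,0.1,0,0,0,-1],
    [0.04,0,0.1,0,0,0,-1],
    [0.04,0,0.1,0,0,0,-1],
    [0.04,0,0.1,0,0,0,-1]
  ]
}}

```text
time_s: 17.85
tool_pos: [498.8, 25.4, 168.1]
tool_rot: [[-0.068, 0.98, -0.186], [-0.335, -0.198, -0.921], [-0.94, -0.001, 0.342]]
ft_force: [0.3, 1.0, -3.1]
finger_gap: 25.8
```

Call:
{"name": "jog_arm", "arguments": {
  "series": [
    [0.03,0,0.1,0,0,0,-1],
    [0.04,0,0.1,0,0,0,-1],
    [0.03,0,0.1,0,0,0,-1],
    [0.04,0,0.1,0,0,0,-1],
    [0.03,0,0.1,0,0,0,-1],
    [0.04,0,0.1,0,0,0,-1]
  ]
}}

```text
time_s: 18.45
tool_pos: [497.5, 19.2, 168.2]
tool_rot: [[-0.068, 0.98, -0.186], [-0.335, -0.198, -0.921], [-0.94, -0.001, 0.342]]
ft_force: [0.8, 1.2, -3.0]
finger_gap: 25.1
```

```bash
cat > gaps.py <<'E'
from h import *
d=cloud(grab('top'));o=np.array([486.6,-35.3]);az=np.radians(-101.43);ey=np.array([np.cos(az),np.sin(az)]);ex=np.array([ey[1],-ey[0]])
q=d[...,:2]-o;x=q@ex;s=q@ey;Z=d[...,2];m=(abs(x)<58)&(s>-125)&(s<10)&(Z>115)&(Z<141)
h,e=np.histogram(s[m],np.arange(-116,10,2));print(''.join(f'{int(a)}:{int(b)} ' for a,b in zip(e,h)))
E
python3 avg.py; python3 gaps.py; python3 st.py
```

```text
[0.01 0.03 0.01] mean [497.5  19.2 168.2] hook: lat_x 0.12 s -50.1 z 189.4 az -101.39 lean 20.01 roll -0.04 F [ 0.22  1.21 -3.45]
-116:0 -114:0 -112:0 -110:0 -108:0 -106:0 -104:0 -102:0 -100:0 -98:0 -96:0 -94:0 -92:0 -90:0 -88:0 -86:1 -84:4 -82:7 -80:5 -78:6 -76:8 -74:6 -72:8 -70:6 -68:10 -66:9 -64:9 -62:10 -60:9 -58:11 -56:6 -54:10 -52:10 -50:9 -48:8 -46:8 -44:10 -42:0 -40:2 -38:17 -36:8 -34:9 -32:9 -30:9 -28:7 -26:11 -24:10 -22:9 -20:9 -18:10 -16:7 -14:0 -12:0 -10:0 -8:10 -6:23 -4:28 -2:21 0:23 2:25 4:29 6:16 
18.8 TCP [497.5  19.2 168.2] q [ 0.004  0.035  2.012 -0.369  1.193  0.357] F [ 0.02  0.61 -3.82] M [ 0.57 -0.18  0.02] az -101.39 lean 20.02 roll -0.04
```

Call:
{"name": "jog_arm", "arguments": {
  "series": [
    [0.03,0,0.09,0,0,0,-1],
    [0.04,0,0.1,0,0,0,-1],
    [0.03,0,0.09,0,0,0,-1],
    [0.04,0,0.1,0,0,0,-1],
    [0.03,0,0.09,0,0,0,-1],
    [0.04,0,0.1,0,0,0,-1],
    [0.03,0,0.09,0,0,0,-1],
    [0.03,0,0.09,0,0,0,-1]
  ]
}}

```text
time_s: 19.6
tool_pos: [495.9, 11.5, 168.2]
tool_rot: [[-0.068, 0.98, -0.186], [-0.335, -0.198, -0.921], [-0.94, -0.001, 0.342]]
ft_force: [1.3, 1.4, -3.8]
finger_gap: 25.4
```

```bash
python3 avg.py; python3 gaps.py|cut -c1-60; python3 st.py; python3 gaps.py | cut -c 330-
```

```text
[0.02 0.05 0.01] mean [495.9  11.4 168.2] hook: lat_x 0.13 s -42.3 z 189.4 az -101.39 lean 20.0 roll -0.04 F [ 1.1   1.81 -3.96]
-116:0 -114:0 -112:0 -110:0 -108:0 -106:0 -104:0 -102:0 -100
19.95 TCP [495.9  11.4 168.3] q [-0.011  0.028  2.019 -0.371  1.188  0.343] F [ 0.61  1.77 -3.9 ] M [ 0.83 -0.2   0.05] az -101.39 lean 20.01 roll -0.04
 -12:0 -10:0 -8:13 -6:19 -4:25 -2:24 0:27 2:21 4:29 6:17
```

Call:
{"name": "jog_arm", "arguments": {
  "series": [
    [0.02,0,0.05,0,0,0,-1],
    [0.02,0,0.05,0,0,0,-1],
    [0.02,0,0.05,0,0,0,-1],
    [0.01,0,0.03,0,0,0,-1],
    [0.01,0,0.03,0,0,0,-1],
    [0.01,0,0.03,0,0,0,-1]
  ]
}}

```text
time_s: 20.6
tool_pos: [495.4, 8.9, 168.2]
tool_rot: [[-0.068, 0.98, -0.186], [-0.335, -0.198, -0.921], [-0.94, -0.001, 0.342]]
ft_force: [0.1, 2.0, -2.8]
finger_gap: 25.6
```

```bash
python3 avg.py; python3 st.py; python3 gaps.py | cut -c 60-
```

```text
[0.01 0.02 0.01] mean [495.4   8.9 168.2] hook: lat_x 0.12 s -39.6 z 189.4 az -101.39 lean 20.01 roll -0.04 F [ 0.26  2.15 -3.49]
20.9 TCP [495.4   8.9 168.3] q [-0.016  0.026  2.021 -0.371  1.187  0.339] F [ 0.45  2.16 -4.4 ] M [ 0.86 -0.12  0.06] az -101.39 lean 20.01 roll -0.04
0:0 -98:0 -96:0 -94:0 -92:0 -90:0 -88:0 -86:0 -84:0 -82:0 -80:0 -78:0 -76:1 -74:0 -72:3 -70:8 -68:6 -66:7 -64:6 -62:5 -60:10 -58:8 -56:8 -54:9 -52:9 -50:10 -48:10 -46:7 -44:9 -42:8 -40:9 -38:11 -36:10 -34:21 -32:3 -30:9 -28:9 -26:10 -24:11 -22:8 -20:8 -18:9 -16:9 -14:14 -12:8 -10:1 -8:11 -6:21 -4:23 -2:25 0:27 2:23 4:23 6:17
```

Still sliding (~2.2 N); about 1–3 mm left.

Call:
{"name": "jog_arm", "arguments": {
  "series": [
    [0.01,0,0.03,0,0,0,-1],
    [0.01,0,0.03,0,0,0,-1],
    [0.01,0,0.03,0,0,0,-1]
  ]
}}

```text
time_s: 21.25
tool_pos: [495.2, 8.0, 168.3]
tool_rot: [[-0.068, 0.98, -0.186], [-0.335, -0.198, -0.921], [-0.94, -0.001, 0.342]]
ft_force: [1.1, 2.0, -4.7]
finger_gap: 25.7
```

```bash
python3 avg.py; python3 st.py
```

```text
[0.01 0.02 0.01] mean [495.2   7.9 168.3] hook: lat_x 0.12 s -38.7 z 189.5 az -101.39 lean 20.01 roll -0.04 F [ 0.69  1.84 -4.06]
21.55 TCP [495.2   8.  168.3] q [-0.018  0.025  2.022 -0.372  1.186  0.337] F [ 0.37  2.32 -3.5 ] M [ 0.81 -0.19 -0.  ] az -101.39 lean 20.01 roll -0.04
```

Call:
{"name": "jog_arm", "arguments": {
  "series": [
    [0.01,0,0.03,0,0,0,-1],
    [0.01,0,0.03,0,0,0,-1]
  ]
}}

```text
time_s: 21.75
tool_pos: [495.1, 7.4, 168.3]
tool_rot: [[-0.068, 0.98, -0.186], [-0.335, -0.198, -0.921], [-0.94, -0.001, 0.342]]
ft_force: [0.5, 0.9, -3.8]
finger_gap: 25.5
```

```bash
python3 avg.py; python3 st.py
```

```text
[0.01 0.02 0.01] mean [495.1   7.4 168.3] hook: lat_x 0.12 s -38.1 z 189.5 az -101.39 lean 20.01 roll -0.04 F [ 0.76  1.5  -3.9 ]
22.05 TCP [495.1   7.4 168.3] q [-0.019  0.024  2.022 -0.372  1.186  0.336] F [ 0.32  1.74 -2.96] M [ 0.83 -0.21 -0.01] az -101.39 lean 20.01 roll -0.04
```

Call:
{"name": "jog_arm", "arguments": {
  "series": [
    [0.01,0,0.03,0,0,0,-1],
    [0,0,0,0,0,0,-1]
  ]
}}

```text
time_s: 22.25
tool_pos: [495.0, 7.1, 168.3]
tool_rot: [[-0.068, 0.98, -0.186], [-0.335, -0.198, -0.921], [-0.94, -0.001, 0.342]]
ft_force: [0.8, 2.1, -2.9]
finger_gap: 25.4
```

Call:
{"name": "jog_arm", "arguments": {
  "series": [
    [0.01,0,0.03,0,0,0,-1],
    [0,0,0,0,0,0,-1]
  ]
}}

```text
time_s: 22.45
tool_pos: [495.0, 6.7, 168.3]
tool_rot: [[-0.068, 0.98, -0.186], [-0.335, -0.198, -0.921], [-0.94, -0.001, 0.342]]
ft_force: [0.6, 2.3, -3.9]
finger_gap: 25.4
```

```bash
python3 avg.py; python3 st.py
```

```text
[0.01 0.01 0.02] mean [495.    6.7 168.3] hook: lat_x 0.12 s -37.5 z 189.5 az -101.39 lean 20.01 roll -0.04 F [ 0.47  2.11 -3.98]
22.75 TCP [495.    6.8 168.4] q [-0.021  0.024  2.023 -0.372  1.185  0.335] F [ 0.51  1.06 -4.7 ] M [ 0.73 -0.22 -0.04] az -101.39 lean 20.01 roll -0.04
```

Call:
{"name": "jog_arm", "arguments": {
  "series": [
    [0.01,0,0.03,0,0,0,-1],
    [0,0,0,0,0,0,-1]
  ]
}}

```text
time_s: 22.95
tool_pos: [494.9, 6.4, 168.3]
tool_rot: [[-0.068, 0.98, -0.186], [-0.335, -0.198, -0.921], [-0.94, -0.001, 0.342]]
ft_force: [0.3, 1.2, -4.2]
finger_gap: 25.6
```

```bash
python3 avg.py; python3 st.py; python3 gaps.py | cut -c 60-
```

```text
[0.01 0.01 0.01] mean [494.9   6.5 168.3] hook: lat_x 0.12 s -37.2 z 189.5 az -101.39 lean 20.01 roll -0.04 F [ 0.42  2.13 -3.93]
23.25 TCP [494.9   6.5 168.3] q [-0.021  0.024  2.023 -0.372  1.185  0.335] F [ 0.75  2.09 -3.83] M [ 0.87 -0.2  -0.04] az -101.39 lean 20.01 roll -0.04
0:0 -98:0 -96:0 -94:0 -92:0 -90:0 -88:0 -86:0 -84:0 -82:0 -80:0 -78:0 -76:0 -74:0 -72:0 -70:3 -68:6 -66:5 -64:4 -62:7 -60:9 -58:8 -56:5 -54:12 -52:7 -50:8 -48:11 -46:7 -44:9 -42:9 -40:9 -38:9 -36:9 -34:10 -32:13 -30:12 -28:7 -26:11 -24:10 -22:9 -20:9 -18:8 -16:10 -14:10 -12:11 -10:7 -8:15 -6:22 -4:24 -2:23 0:24 2:25 4:26 6:20
```

Call:
{"name": "jog_arm", "arguments": {
  "series": [
    [0.01,0,0.03,0,0,0,-1],
    [0,0,0,0,0,0,-1]
  ]
}}

```text
time_s: 23.5
tool_pos: [494.8, 6.1, 168.3]
tool_rot: [[-0.068, 0.98, -0.186], [-0.335, -0.198, -0.921], [-0.94, -0.001, 0.342]]
ft_force: [-0.5, 1.4, -4.0]
finger_gap: 25.3
```

```bash
sed -i 's/range(6)/range(3)/' avg.py; python3 avg.py; python3 st.py
```

```text
[0.01 0.   0.02] mean [494.8   6.1 168.3] hook: lat_x 0.12 s -36.8 z 189.5 az -101.39 lean 20.01 roll -0.04 F [ 0.13  2.04 -4.1 ]
23.65 TCP [494.8   6.1 168.3] q [-0.022  0.023  2.023 -0.372  1.185  0.334] F [ 0.08  1.46 -4.52] M [ 0.86 -0.21 -0.01] az -101.39 lean 20.01 roll -0.04
```

Call:
{"name": "jog_arm", "arguments": {
  "series": [
    [0.01,0,0.03,0,0,0,-1],
    [0,0,0,0,0,0,-1]
  ]
}}

```text
time_s: 23.85
tool_pos: [494.8, 5.8, 168.4]
tool_rot: [[-0.068, 0.98, -0.186], [-0.335, -0.198, -0.921], [-0.94, -0.001, 0.342]]
ft_force: [1.3, 1.0, -4.5]
finger_gap: 25.1
```

```bash
python3 avg.py; python3 st.py
```

```text
[0.01 0.   0.01] mean [494.8   5.8 168.3] hook: lat_x 0.13 s -36.5 z 189.5 az -101.39 lean 20.01 roll -0.04 F [ 0.61  1.62 -4.04]
24.0 TCP [494.8   5.8 168.3] q [-0.022  0.023  2.024 -0.372  1.185  0.333] F [ 1.14  1.77 -4.26] M [ 0.81 -0.21  0.07] az -101.39 lean 20.01 roll -0.04
```

Call:
{"name": "jog_arm", "arguments": {
  "series": [
    [0.01,0,0.03,0,0,0,-1],
    [0,0,0,0,0,0,-1]
  ]
}}

```text
time_s: 24.2
tool_pos: [494.7, 5.5, 168.3]
tool_rot: [[-0.068, 0.98, -0.186], [-0.335, -0.198, -0.921], [-0.94, -0.001, 0.342]]
ft_force: [0.6, 2.3, -4.8]
finger_gap: 25.2
```

```bash
python3 avg.py; python3 st.py
```

```text
[0.01 0.01 0.02] mean [494.7   5.5 168.3] hook: lat_x 0.13 s -36.2 z 189.5 az -101.39 lean 20.0 roll -0.04 F [ 0.68  1.99 -4.1 ]
24.35 TCP [494.7   5.5 168.4] q [-0.023  0.023  2.024 -0.372  1.185  0.333] F [-0.08  1.28 -3.64] M [ 0.85 -0.12 -0.  ] az -101.39 lean 20.01 roll -0.04
```

```bash
python3 - <<'E'
from h import *
g=grab('wrist');np.savez('w6.npz',P=cloud(g))
E
python3 bar.py w6.npz "[494.7,5.5,168.3]" -101.4; python3 gaps.py | cut -c 60-
```

```text
yaw slope deg -0.15 lat at -5 -0.14 pitch deg -0.62 top z-tcp at s=0 28.32 rear end s -100.6
0:0 -98:0 -96:0 -94:0 -92:0 -90:0 -88:0 -86:0 -84:0 -82:0 -80:0 -78:0 -76:0 -74:0 -72:1 -70:2 -68:4 -66:5 -64:4 -62:7 -60:9 -58:6 -56:5 -54:7 -52:12 -50:8 -48:10 -46:8 -44:10 -42:8 -40:9 -38:11 -36:10 -34:8 -32:8 -30:19 -28:7 -26:8 -24:12 -22:6 -20:10 -18:9 -16:11 -14:10 -12:9 -10:10 -8:17 -6:21 -4:29 -2:22 0:26 2:22 4:28 6:19
```

Call:
{"name": "jog_arm", "arguments": {
  "series": [
    [0.01,0,0.03,0,0,0,-1],
    [0,0,0,0,0,0,-1]
  ]
}}

```text
time_s: 24.65
tool_pos: [494.7, 5.4, 168.3]
tool_rot: [[-0.068, 0.98, -0.186], [-0.335, -0.198, -0.921], [-0.94, -0.001, 0.342]]
ft_force: [0.7, 1.8, -3.8]
finger_gap: 25.6
```

```bash
python3 avg.py; python3 st.py
```

```text
[0.01 0.   0.01] mean [494.7   5.4 168.3] hook: lat_x 0.12 s -36.1 z 189.5 az -101.4 lean 19.98 roll -0.04 F [ 0.89  2.28 -3.84]
24.8 TCP [494.7   5.4 168.4] q [-0.024  0.023  2.024 -0.372  1.184  0.332] F [-0.31  2.03 -4.28] M [ 1.11 -0.25 -0.03] az -101.4 lean 19.98 roll -0.03
```

Call:
{"name": "jog_arm", "arguments": {
  "series": [
    [0.01,0,0.02,0,0,0,-1],
    [0,0,0,0,0,0,-1]
  ]
}}

```text
time_s: 25.0
tool_pos: [494.7, 5.3, 168.3]
tool_rot: [[-0.068, 0.98, -0.186], [-0.335, -0.198, -0.921], [-0.94, -0.0, 0.341]]
ft_force: [0.7, 4.1, -3.2]
finger_gap: 25.1
```

```bash
python3 avg.py; python3 st.py
```

```text
[0.01 0.   0.  ] mean [494.7   5.3 168.3] hook: lat_x 0.11 s -36.0 z 189.5 az -101.4 lean 19.96 roll -0.03 F [ 0.89  3.73 -3.67]
25.15 TCP [494.7   5.3 168.3] q [-0.024  0.022  2.024 -0.371  1.184  0.332] F [ 1.29  4.15 -3.67] M [ 1.29 -0.19 -0.09] az -101.4 lean 19.97 roll -0.03
```

Call:
{"name": "jog_arm", "arguments": {
  "series": [
    [0.01,0,0.03,0,0,0,-1],
    [0,0,0,0,0,0,-1]
  ]
}}

```text
time_s: 25.35
tool_pos: [494.7, 5.1, 168.3]
tool_rot: [[-0.068, 0.98, -0.186], [-0.334, -0.198, -0.922], [-0.94, -0.0, 0.341]]
ft_force: [1.1, 4.9, -3.6]
finger_gap: 25.2
```

```bash
python3 avg.py; python3 st.py
```

```text
[0.02 0.01 0.02] mean [494.7   5.1 168.3] hook: lat_x 0.1 s -35.8 z 189.5 az -101.41 lean 19.93 roll -0.02 F [ 1.01  4.75 -3.74]
25.5 TCP [494.7   5.1 168.3] q [-0.024  0.022  2.024 -0.371  1.184  0.331] F [-0.43  5.3  -3.85] M [ 1.49 -0.28 -0.06] az -101.41 lean 19.93 roll -0.02
```

Call:
{"name": "jog_arm", "arguments": {
  "series": [
    [0.01,0,0.03,0,0,0,-1],
    [0,0,0,0,0,0,-1]
  ]
}}

```text
time_s: 25.7
tool_pos: [494.6, 5.0, 168.3]
tool_rot: [[-0.068, 0.98, -0.186], [-0.333, -0.198, -0.922], [-0.94, -0.0, 0.34]]
ft_force: [0.6, 5.3, -3.9]
finger_gap: 25.3
```

```bash
sed -i 's/range(3)/range(6)/' avg.py; python3 avg.py; python3 st.py
```

```text
[0.01 0.01 0.01] mean [494.6   5.  168.3] hook: lat_x 0.11 s -35.7 z 189.5 az -101.41 lean 19.9 roll -0.02 F [ 1.14  5.75 -3.97]
26.0 TCP [494.6   5.  168.3] q [-0.025  0.022  2.025 -0.37   1.183  0.331] F [ 0.49  5.95 -3.34] M [ 1.64 -0.24 -0.04] az -101.41 lean 19.9 roll -0.02
```

Call:
{"name": "jog_arm", "arguments": {
  "series": [
    [0.01,0,0.02,0,0,0,-1],
    [0,0,0,0,0,0,-1]
  ]
}}

```text
time_s: 26.2
tool_pos: [494.6, 5.0, 168.3]
tool_rot: [[-0.068, 0.98, -0.186], [-0.333, -0.198, -0.922], [-0.94, -0.0, 0.34]]
ft_force: [1.2, 5.4, -3.6]
finger_gap: 25.2
```

```bash
python3 avg.py; python3 st.py; python3 - <<'E'
from h import *
g=grab('wrist');np.savez('w6.npz',P=cloud(g))
E
python3 bar.py w6.npz "[494.6,4.9,168.3]" -101.4; python3 gaps.py | cut -c 100-
```

```text
[0.01 0.01 0.02] mean [494.6   5.  168.3] hook: lat_x 0.1 s -35.7 z 189.5 az -101.42 lean 19.87 roll -0.02 F [ 0.94  5.7  -3.89]
26.5 TCP [494.6   5.  168.3] q [-0.025  0.022  2.025 -0.37   1.183  0.33 ] F [ 0.83  6.23 -3.49] M [ 1.73 -0.29 -0.08] az -101.41 lean 19.87 roll -0.01
yaw slope deg -0.03 lat at -5 0.01 pitch deg -0.78 top z-tcp at s=0 28.63 rear end s -100.5
-86:0 -84:0 -82:0 -80:0 -78:0 -76:0 -74:0 -72:0 -70:1 -68:2 -66:4 -64:9 -62:6 -60:6 -58:10 -56:5 -54:6 -52:11 -50:8 -48:8 -46:10 -44:8 -42:9 -40:8 -38:11 -36:10 -34:9 -32:7 -30:17 -28:7 -26:10 -24:12 -22:8 -20:8 -18:8 -16:11 -14:11 -12:10 -10:6 -8:20 -6:21 -4:25 -2:22 0:29 2:23 4:27 6:19
```

Call:
{"name": "jog_arm", "arguments": {
  "series": [
    [0.01,0,0.03,0,0,0,-1],
    [0,0,0,0,0,0,-1]
  ]
}}

```text
time_s: 26.8
tool_pos: [494.6, 4.9, 168.2]
tool_rot: [[-0.067, 0.98, -0.186], [-0.333, -0.198, -0.922], [-0.941, -0.0, 0.339]]
ft_force: [1.2, 6.8, -4.4]
finger_gap: 25.6
```

```bash
python3 avg.py; python3 st.py
```

```text
[0.01 0.01 0.01] mean [494.6   4.9 168.2] hook: lat_x 0.1 s -35.6 z 189.4 az -101.43 lean 19.84 roll -0.01 F [ 1.21  6.81 -4.03]
27.1 TCP [494.6   4.9 168.2] q [-0.026  0.021  2.025 -0.369  1.183  0.33 ] F [ 1.25  7.14 -3.65] M [ 1.85 -0.24 -0.15] az -101.42 lean 19.84 roll -0.01
```

Call:
{"name": "jog_arm", "arguments": {
  "series": [
    [-0.03,0,-0.09,0,0,0,-1],
    [-0.19,0,0.07,0,0,0,-1],
    [-0.19,0,0.07,0,0,0,-1],
    [-0.19,0,0.07,0,0,0,-1],
    [-0.19,0,0.07,0,0,0,-1],
    [-0.19,0,0.07,0,0,0,-1],
    [-0.19,0,0.07,0,0,0,-1],
    [0,0,0,0,0,0,-1]
  ]
}}

```text
time_s: 27.9
tool_pos: [494.1, 5.1, 179.8]
tool_rot: [[-0.07, 0.98, -0.186], [-0.334, -0.198, -0.921], [-0.94, -0.002, 0.341]]
ft_force: [0.8, 5.9, -8.4]
finger_gap: 25.6
```

```bash
python3 avg.py; python3 st.py; python3 gaps.py | cut -c 100-
```

```text
[0.01 0.02 0.02] mean [494.    5.1 179.8] hook: lat_x 0.72 s -35.6 z 201.0 az -101.39 lean 19.96 roll -0.13 F [ 0.8   5.06 -8.03]
28.2 TCP [494.    5.1 179.8] q [-0.025  0.008  2.016 -0.367  1.207  0.322] F [ 1.64  4.63 -7.37] M [ 1.81 -0.37 -0.11] az -101.39 lean 19.96 roll -0.13
-86:0 -84:0 -82:0 -80:0 -78:0 -76:0 -74:0 -72:1 -70:2 -68:6 -66:6 -64:6 -62:6 -60:8 -58:8 -56:4 -54:7 -52:14 -50:8 -48:11 -46:7 -44:10 -42:10 -40:7 -38:9 -36:12 -34:9 -32:6 -30:24 -28:7 -26:11 -24:9 -22:9 -20:8 -18:11 -16:10 -14:9 -12:9 -10:11 -8:18 -6:23 -4:24 -2:24 0:26 2:25 4:26 6:17
```

Call:
{"name": "jog_arm", "arguments": {
  "series": [
    [-0.03,0,-0.07,0,0,0,-1],
    [-0.03,0,-0.07,0,0,0,-1],
    [0,0,0,0,0,0,-1]
  ]
}}

```text
time_s: 28.55
tool_pos: [494.5, 5.6, 180.6]
tool_rot: [[-0.07, 0.98, -0.185], [-0.337, -0.198, -0.92], [-0.939, -0.002, 0.344]]
ft_force: [0.0, 1.2, -7.6]
finger_gap: 24.9
```

```bash
python3 avg.py; python3 st.py; python3 - <<'E'
from h import *
g=grab('wrist');np.savez('w6.npz',P=cloud(g));t=g['s']['tool_pos'];open('t','w').write(str(list(map(float,t))))
E
python3 bar.py w6.npz "$(cat t)" -101.4
```

```text
[0.13 0.02 0.09] mean [494.7   5.6 180.7] hook: lat_x 0.16 s -36.3 z 201.9 az -101.37 lean 20.12 roll -0.07 F [-0.01  1.19 -7.13]
28.85 TCP [494.9   5.7 180.8] q [-0.022  0.008  2.014 -0.37   1.208  0.325] F [ 0.02  0.11 -7.13] M [ 0.56 -0.09 -0.02] az -101.37 lean 20.09 roll -0.03
yaw slope deg -0.03 lat at -5 -0.06 pitch deg -0.15 top z-tcp at s=0 28.07 rear end s -100.5
```

Call:
{"name": "jog_arm", "arguments": {
  "series": [
    [-0.03,0,-0.09,0,0,0,-1],
    [-0.28,0,0.1,0,0,0,-1],
    [-0.47,0,0.17,0,0,0,-1],
    [-0.47,0,0.17,0,0,0,-1],
    [-0.47,0,0.17,0,0,0,-1],
    [-0.47,0,0.17,0,0,0,-1],
    [-0.47,0,0.17,0,0,0,-1],
    [-0.47,0,0.17,0,0,0,-1],
    [-0.47,0,0.17,0,0,0,-1],
    [-0.47,0,0.17,0,0,0,-1],
    [-0.47,0,0.17,0,0,0,-1],
    [0,0,0,0,0,0,-1]
  ]
}}

```text
time_s: 30.1
tool_pos: [495.7, 7.2, 229.6]
tool_rot: [[-0.066, 0.98, -0.186], [-0.335, -0.198, -0.921], [-0.94, 0.001, 0.342]]
ft_force: [0.8, 0.1, -7.8]
finger_gap: 25.5
```

```bash
python3 avg.py; python3 - <<'E'
from h import *
g=grab('scene');cv2.imwrite('pics/sc3.png',cv2.resize(g['image'][110:310,150:400],None,fx=3,fy=3))
E
```

```text
[0.3  0.02 0.55] mean [495.2   7.3 228.6] hook: lat_x 0.03 s -38.0 z 249.8 az -101.39 lean 20.0 roll -0.03 F [ 0.58 -0.2  -7.01]
```

View pics/sc3.png

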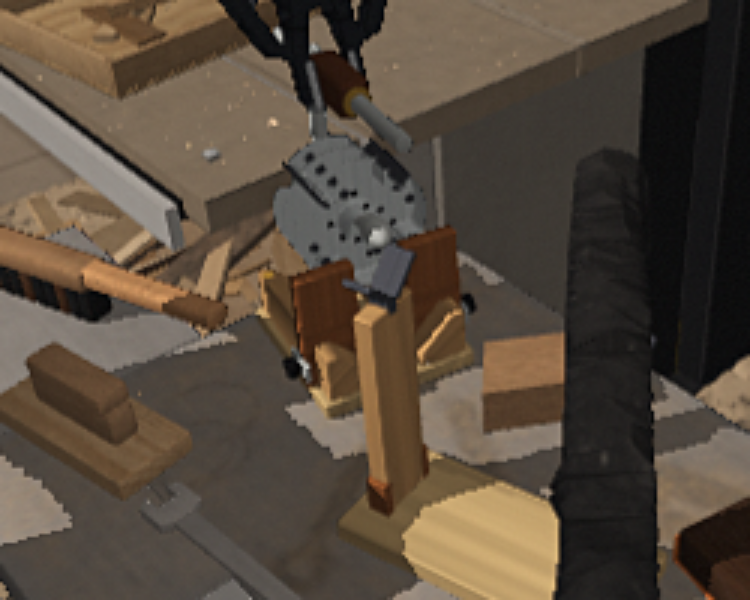

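Call:
{"name": "jog_arm", "arguments": {
  "series": [
    [-0.2,0,-0.5,0,0,0,-1],
    [-0.3,0,-0.9,0,0,0,-1],
    [-0.3,0,-0.9,0,0,0,-1],
    [-0.2,0,-0.5,0,0,0,-1],
    [0,0,0,0,-1,0,-1],
    [-0.4,0,0.15,0,-1,0,-1],
    [-0.9,0,0.36,0,0,0,-1],
    [-1.4,0,0.56,0,0,0,-1],
    [-1.9,0,0.75,0,0,0,-1],
    [-1.9,0,0.75,0,0,0,-1],
    [-1.9,0,0.75,0,0,0,-1],
    [-1.9,0,0.75,0,0,0,-1]
  ]
}}

```text
time_s: 31.65
tool_pos: [501.3, 36.9, 341.8]
tool_rot: [[-0.073, 0.98, -0.184], [-0.367, -0.198, -0.909], [-0.927, 0.001, 0.374]]
ft_force: [0.3, -0.0, -7.6]
finger_gap: 25.2
```

Call:
{"name": "jog_arm", "arguments": {
  "series": [
    [-1.9,0,0.75,0,0,0,-1],
    [-1.4,0,0.56,0,0,0,-1],
    [-0.7,0,0.28,0,0,0,-1],
    [0,0,0,0,0,0,-1]
  ]
}}

```text
time_s: 32.05
tool_pos: [501.7, 37.3, 383.9]
tool_rot: [[-0.072, 0.98, -0.184], [-0.367, -0.198, -0.909], [-0.927, 0.002, 0.374]]
ft_force: [0.8, -1.3, -6.8]
finger_gap: 25.1
```

```bash
python3 st.py
```

```text
32.05 TCP [501.7  37.3 383.9] q [ 0.053 -0.098  1.748 -0.371  1.588  0.265] F [ 0.75 -1.33 -6.81] M [ 0.59 -0.12 -0.04] az -101.47 lean 21.96 roll 0.14
```

Call:
{"name": "jog_arm", "arguments": {
  "series": [
    [0,0,0,-2.5,0,1,-1],
    [0,0,0,-5,0,2,-1],
    [0,0,0,-5,0,2,-1],
    [0,0,0,-5,0,2,-1],
    [0,0,0,-5,0,2,-1],
    [0,0,0,-2.4,0,1,-1],
    [0,0,0,0,0,0,-1]
  ]
}}

```text
time_s: 32.75
tool_pos: [500.2, 37.4, 380.5]
tool_rot: [[0.095, 0.964, 0.248], [-0.361, 0.266, -0.894], [-0.928, -0.005, 0.373]]
ft_force: [0.8, 0.8, -7.0]
finger_gap: 25.2
```

Call:
{"name": "jog_arm", "arguments": {
  "series": [
    [0.25,-0.8,0.6,0,0,0,-1],
    [0.49,-1.59,1.2,0,0,0,-1],
    [0.49,-1.59,1.2,0,0,0,-1],
    [0.49,-1.59,1.2,0,0,0,-1],
    [0.49,-1.59,1.2,0,0,0,-1],
    [0.49,-1.59,1.2,0,0,0,-1],
    [0.49,-1.59,1.2,0,0,0,-1],
    [0.49,-1.59,1.2,0,0,0,-1],
    [0.49,-1.59,1.2,0,0,0,-1],
    [0.49,-1.59,1.2,0,0,0,-1],
    [0.25,-0.8,0.6,0,0,0,-1],
    [0,0,0,0,0,0,-1]
  ]
}}

```text
time_s: 33.95
tool_pos: [381.3, -130.8, 381.4]
tool_rot: [[0.096, 0.965, 0.245], [-0.361, 0.263, -0.895], [-0.928, -0.003, 0.374]]
ft_force: [0.6, 0.4, -7.0]
finger_gap: 25.2
```

```bash
python3 st.py
```

```text
33.95 TCP [ 381.3 -130.8  381.4] q [-0.398 -0.539  2.088 -0.307  1.362 -0.635] F [ 0.55  0.42 -6.97] M [ 0.69  0.2  -0.  ] az -74.71 lean 21.95 roll -0.14
```

Call:
{"name": "jog_arm", "arguments": {
  "series": [
    [0.25,-0.8,0.6,0,0,0,-1],
    [0.49,-1.57,1.2,0,0,0,-1],
    [0.49,-1.57,1.2,0,0,0,-1],
    [0.49,-1.57,1.2,0,0,0,-1],
    [0.49,-1.57,1.2,0,0,0,-1],
    [0.25,-0.8,0.6,0,0,0,-1],
    [0,0,0,0,0,0,-1]
  ]
}}

```text
time_s: 34.65
tool_pos: [323.2, -213.7, 381.1]
tool_rot: [[0.096, 0.965, 0.246], [-0.361, 0.264, -0.895], [-0.928, -0.003, 0.373]]
ft_force: [1.0, 0.1, -6.8]
finger_gap: 25.4
```

```bash
cat > sp.py <<'E'
from h import *
ps=[];Rs=[];F=[];M=[]
for i in range(3):
    s=state();ps.append(s['tool_pos']);Rs.append(s['tool_rot']);F.append(s['ft_force']);M.append(s['wrist_torque']);get_image('top')
p=np.mean(ps,0);R=np.mean(Rs,0);az=np.radians(-74.6);ey=np.array([np.cos(az),np.sin(az)]);ty=np.array([-ey[1],ey[0]])
a=np.arcsin(R[2,2])-np.radians(20) # nose-up
off=np.array([5.4*np.cos(a)-21.2*np.sin(a),21.2*np.cos(a)+5.4*np.sin(a)])
d=p[:2]-[422.4,-254]
print('TCP',p.round(1),'hook s',(d@ey+off[0]).round(1),'lat',(d@ty).round(1),'z',(p[2]+off[1]).round(1),'az',np.degrees(np.arctan2(R[1,2],R[0,2])).round(2),'noseup',np.degrees(a).round(2),'roll',np.degrees(np.arcsin(R[2,1])).round(2),'q',np.round(s['joint_pos'],3),'F',np.mean(F,0).round(2),'M',np.mean(M,0).round(2))
E
python3 sp.py
```

```text
TCP [ 323.6 -213.3  381.1] hook s -60.8 lat -84.4 z 402.5 az -74.6 noseup 1.9 roll -0.11 q [-0.707 -0.641  2.146 -0.218  1.322 -0.956] F [ 0.78  0.25 -6.6 ] M [0.64 0.17 0.  ]
```

Call:
{"name": "jog_arm", "arguments": {
  "series": [
    [0.9,0,-0.37,0,0,0,-1],
    [1.85,0,-0.75,0,0,0,-1],
    [1.85,0,-0.75,0,0,0,-1],
    [1.85,0,-0.75,0,0,0,-1],
    [1.85,0,-0.75,0,0,0,-1],
    [0.9,0,-0.37,0,0,0,-1],
    [0,0,0,0,0,0,-1]
  ]
}}

```text
time_s: 35.5
tool_pos: [322.9, -212.0, 279.5]
tool_rot: [[0.095, 0.964, 0.249], [-0.358, 0.267, -0.895], [-0.929, -0.004, 0.37]]
ft_force: [-0.2, -0.2, -6.9]
finger_gap: 25.1
```

```bash
python3 sp.py; python3 - <<'E'
from h import *
g=grab('scene');cv2.imwrite('pics/sc4.png',cv2.resize(g['image'][60:330,200:500],None,fx=2.2,fy=2.2))
E
```

```text
TCP [ 323.4 -212.7  281.2] hook s -61.4 lat -84.4 z 302.6 az -74.47 noseup 1.88 roll -0.15 q [-0.707 -0.625  2.31  -0.234  1.144 -0.914] F [ 0.13 -0.33 -6.65] M [0.57 0.17 0.01]
```

View pics/sc4.png

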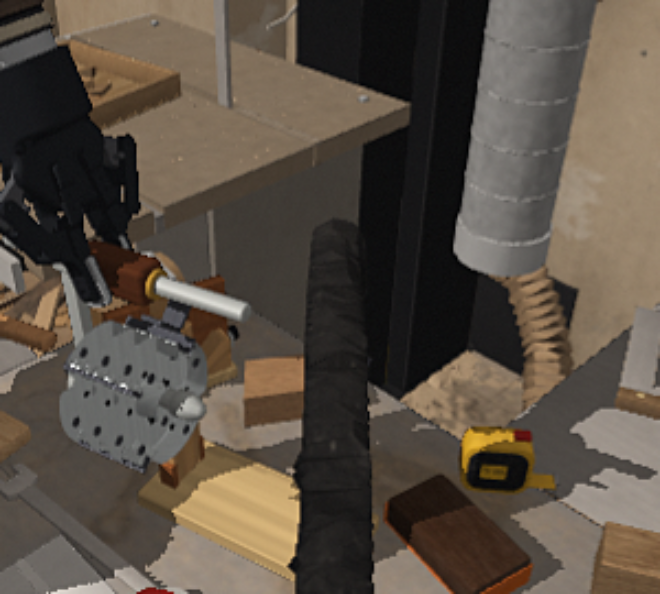

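Call:
{"name": "jog_arm", "arguments": {
  "series": [
    [0.9,0,-0.37,0,0,0,-1],
    [1.4,0,-0.56,0,0,0,-1],
    [1.4,0,-0.56,0,0,0,-1],
    [1.4,0,-0.56,0,0,0,-1],
    [0.9,0,-0.37,0,0,0,-1],
    [0,0,0,0,0,0,-1]
  ]
}}

```text
time_s: 36.3
tool_pos: [322.6, -212.5, 215.4]
tool_rot: [[0.095, 0.964, 0.248], [-0.359, 0.266, -0.895], [-0.929, -0.004, 0.371]]
ft_force: [0.1, -1.1, -7.5]
finger_gap: 25.4
```

```bash
python3 sp.py
```

```text
TCP [ 323.1 -213.   216.7] hook s -61.2 lat -84.8 z 238.1 az -74.52 noseup 1.9 roll -0.14 q [-0.708 -0.578  2.4   -0.251  1.011 -0.877] F [ 0.19 -0.36 -7.04] M [0.6  0.17 0.04]
```

Call:
{"name": "jog_arm", "arguments": {
  "series": [
    [0.19,0,0.46,0,0,0,-1],
    [0.37,0,0.93,0,0,0,-1],
    [0.37,0,0.93,0,0,0,-1],
    [0.37,0,0.93,0,0,0,-1],
    [0.37,0,0.93,0,0,0,-1],
    [0.37,0,0.93,0,0,0,-1],
    [0.22,0,0.55,0,0,0,-1],
    [0,0,0,0,0,0,-1]
  ]
}}

```text
time_s: 37.25
tool_pos: [339.7, -272.8, 217.7]
tool_rot: [[0.098, 0.964, 0.247], [-0.361, 0.265, -0.894], [-0.927, -0.002, 0.374]]
ft_force: [-0.8, 0.7, -7.9]
finger_gap: 25.4
```

```bash
python3 sp.py
```

```text
TCP [ 339.6 -272.3  217.5] hook s 0.3 lat -84.7 z 238.9 az -74.57 noseup 1.93 roll -0.11 q [-0.805 -0.444  2.32  -0.224  0.939 -0.971] F [-0.29  0.48 -7.16] M [0.61 0.15 0.03]
```

Call:
{"name": "jog_arm", "arguments": {
  "series": [
    [0,0.5,0,0,0,0,-1],
    [0,1,0,0,0,0,-1],
    [0,1,0,0,0,0,-1],
    [0,1,0,0,0,0,-1],
    [0,1,0,0,0,0,-1],
    [0,1,0,0,0,0,-1],
    [0,1,0,0,0,0,-1],
    [0,1,0,0,0,0,-1],
    [0,0.6,0,0,0,0,-1],
    [0,0.4,0,0,0,0,-1],
    [0,0,0,0,0,0,-1]
  ]
}}

```text
time_s: 38.5
tool_pos: [422.0, -249.2, 217.5]
tool_rot: [[0.098, 0.964, 0.248], [-0.361, 0.267, -0.894], [-0.927, -0.002, 0.374]]
ft_force: [-0.1, 0.6, -6.5]
finger_gap: 25.3
```

```bash
python3 sp.py;python3 - <<'E'
from h import *
g=grab('wrist');np.savez('w7.npz',P=cloud(g),im=g['image']);cv2.imwrite('pics/w7.png',g['image']);t=g['s']['tool_pos'];open('t','w').write(str(list(map(float,t))))
P=np.load('w7.npz')['P'];az=np.radians(-74.6);ey=np.array([np.cos(az),np.sin(az)]);ty=np.array([-ey[1],ey[0]]);q=P[...,:2]-[422.4,-254];s=q@ey;l=q@ty;Z=P[...,2]
m=(s>-97)&(s<-73)&(abs(l)<40)&(Z>195)&(Z<223);print('Vrest',m.sum(),np.percentile(l[m],[1,99]),np.percentile(s[m],[2,98]),'top',np.percentile(Z[m],98))
E
python3 bar.py w7.npz "$(cat t)" -74.6
```

```text
TCP [ 421.6 -249.3  217.4] hook s -0.1 lat 0.5 z 238.8 az -74.51 noseup 1.96 roll -0.11 q [-0.62  -0.258  2.187 -0.3    0.932 -0.744] F [-0.08  0.22 -6.44] M [ 0.63  0.2  -0.  ]
Vrest 6554 [-25.80901773  24.1886432 ] [-96.65889314 -76.81437134] top 218.149287691495
yaw slope deg -0.12 lat at -5 -0.44 pitch deg 1.62 top z-tcp at s=0 25.62 rear end s -101.3
```

Call:
{"name": "jog_arm", "arguments": {
  "series": [
    [0.6,0,-0.25,0,0.8,0,-1],
    [0.65,0,-0.25,0,0.8,0,-1],
    [0.65,0,-0.24,0,0,0,-1],
    [0.5,0,-0.18,0,0,0,-1],
    [0.2,0,-0.07,0,0,0,-1],
    [0,0,0,0,0,0,-1]
  ]
}}

```text
time_s: 39.3
tool_pos: [421.2, -249.2, 188.9]
tool_rot: [[0.09, 0.964, 0.25], [-0.335, 0.266, -0.904], [-0.938, -0.002, 0.347]]
ft_force: [0.0, -0.5, -5.9]
finger_gap: 25.5
```

```bash
python3 sp.py
```

```text
TCP [ 421.5 -249.3  189.4] hook s 0.5 lat 0.3 z 210.6 az -74.53 noseup 0.35 roll -0.11 q [-0.629 -0.218  2.203 -0.283  0.894 -0.75 ] F [-0.26 -0.09 -6.28] M [ 0.56  0.15 -0.04]
```

Call:
{"name": "jog_arm", "arguments": {
  "series": [
    [0.15,0,-0.05,0,0,0,-1],
    [0.15,0,-0.05,0,0,0,-1],
    [0.1,0,-0.04,0,0,0,-1],
    [0,0,0,0,0,0,-1]
  ]
}}

```text
time_s: 39.85
tool_pos: [421.4, -249.5, 185.5]
tool_rot: [[0.091, 0.964, 0.25], [-0.336, 0.266, -0.903], [-0.938, -0.002, 0.348]]
ft_force: [0.1, 0.7, -5.5]
finger_gap: 25.5
```

```bash
python3 sp.py
```

```text
TCP [ 421.4 -249.5  185.5] hook s 0.7 lat 0.2 z 206.8 az -74.52 noseup 0.36 roll -0.12 q [-0.63  -0.213  2.207 -0.285  0.886 -0.747] F [-0.94  0.25 -5.73] M [0.58 0.32 0.05]
```

Call:
{"name": "jog_arm", "arguments": {
  "series": [
    [0.1,0,-0.04,0,0,0,-1],
    [0.07,0,-0.03,0,0,0,-1],
    [0,0,0,0,0,0,-1]
  ]
}}

```text
time_s: 40.3
tool_pos: [421.5, -249.8, 184.8]
tool_rot: [[0.09, 0.964, 0.25], [-0.337, 0.266, -0.903], [-0.937, -0.003, 0.349]]
ft_force: [-4.3, 0.8, 1.2]
finger_gap: 25.2
```

```bash
python3 sp.py
```

```text
TCP [ 421.5 -249.8  184.8] hook s 0.9 lat 0.2 z 206.0 az -74.5 noseup 0.41 roll -0.15 q [-0.63  -0.211  2.208 -0.287  0.884 -0.746] F [-4.76  1.2   1.58] M [0.8  0.86 0.05]
```

Call:
{"name": "jog_arm", "arguments": {
  "series": [
    [0,-0.05,0,0,0,0,-1],
    [0,0,0,0,0,0,-1]
  ]
}}

```text
time_s: 40.65
tool_pos: [421.4, -249.9, 184.7]
tool_rot: [[0.092, 0.964, 0.25], [-0.337, 0.266, -0.903], [-0.937, -0.001, 0.349]]
ft_force: [-3.8, 1.1, 1.7]
finger_gap: 25.0
```

```bash
python3 sp.py
```

```text
TCP [ 421.4 -249.9  184.7] hook s 1.0 lat 0.1 z 205.9 az -74.53 noseup 0.45 roll -0.06 q [-0.63  -0.212  2.209 -0.286  0.882 -0.747] F [-4.21  1.39  1.94] M [0.79 0.76 0.11]
```

Small residual side load, similar to what it was at the initial grip. Release gently.

Call:
{"name": "jog_arm", "arguments": {
  "series": [
    [0,0,0,0,0,0,-0.35],
    [0,0,0,0,0,0,-0.3],
    [0,0,0,0,0,0,-0.25],
    [0,0,0,0,0,0,-0.1],
    [0,0,0,0,0,0,0.1],
    [0,0,0,0,0,0,0.2],
    [0,0,0,0,0,0,0.2]
  ]
}}

```text
time_s: 41.5
tool_pos: [421.1, -249.6, 183.6]
tool_rot: [[0.091, 0.964, 0.25], [-0.336, 0.266, -0.904], [-0.937, -0.001, 0.348]]
ft_force: [-0.2, -0.5, 0.1]
finger_gap: 51.2
```

```bash
python3 sp.py; python3 - <<'E'
from h import *
g=grab('wrist');np.savez('w8.npz',P=cloud(g),im=g['image']);cv2.imwrite('pics/w8.png',g['image']);t=g['s']['tool_pos'];open('t','w').write(str(list(map(float,t))))
E
python3 bar.py w8.npz "$(cat t)" -74.6
```

```text
TCP [ 421.1 -249.5  183.6] hook s 0.6 lat -0.1 z 204.8 az -74.54 noseup 0.37 roll -0.08 q [-0.63  -0.211  2.21  -0.286  0.882 -0.747] F [ 0.39 -0.22 -0.3 ] M [ 0.16  0.06 -0.01]
yaw slope deg -0.13 lat at -5 -0.55 pitch deg -0.14 top z-tcp at s=0 28.88 rear end s -100.7
```

View pics/w8.png

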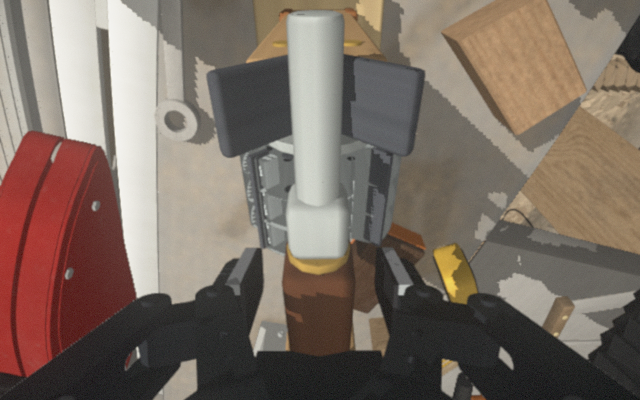

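Call:
{"name": "jog_arm", "arguments": {
  "series": [
    [-0.5,0,0,0,0,0,0.2],
    [-1,0,0,0,0,0,0.2],
    [-1.5,0,0,0,0,0,0.2],
    [-2,0,0,0,0,0,0.2],
    [-2,0,0,0,0,0,0.2],
    [-2,0,0,0,0,0,0.2],
    [-2,0,0,0,0,0,0.2],
    [-1,0,0,0,0,0,0.2],
    [0,0,0,0,0,0,0.2],
    [0,0,0,0,0,0,0.2]
  ]
}}

```text
time_s: 42.7
tool_pos: [410.0, -209.1, 295.7]
tool_rot: [[0.091, 0.964, 0.25], [-0.336, 0.266, -0.904], [-0.938, -0.002, 0.348]]
ft_force: [0.8, 0.2, -0.4]
finger_gap: 50.9
```

```bash
python3 st.py; python3 - <<'E'
from h import *
g=grab('scene');cv2.imwrite('pics/sc5.png',cv2.resize(g['image'][100:350,200:500],None,fx=2.2,fy=2.2))
w=grab('wrist');P=cloud(w);hsv=cv2.cvtColor(w['image'],cv2.COLOR_BGR2HSV);Z=P[...,2]
m=((hsv[...,1]>90)&(hsv[...,2]<140)&(Z>205)&(Z<230)).astype(np.uint8);n,l,st,_=cv2.connectedComponentsWithStats(m);k=1+np.argmax(st[1:,4]);p=P[l==k];print('grip',cv2.minAreaRect(p[:,:2].astype(np.float32)),np.median(p[:,2]))
P=cloud(grab('top'));az=np.radians(-74.6);ey=np.array([np.cos(az),np.sin(az)]);ty=np.array([-ey[1],ey[0]]);q=P[...,:2]-[422.4,-254];s=q@ey;x=q@ty;Z=P[...,2]
m=(abs(x)>10)&(abs(x)<56)&(abs(s)<60)&(Z>110)&(Z<160);print('cutters s',np.percentile(s[m],[1,99]),m.sum())
E
```

```text
42.7 TCP [ 410.  -209.1  295.7] q [-0.564 -0.383  2.132 -0.262  1.139 -0.754] F [ 0.81  0.21 -0.38] M [0.2  0.03 0.  ] az -74.53 lean 20.35 roll -0.1
grip ((422.124267578125, -252.97288513183594), (25.633094787597656, 69.73348999023438), 15.872072219848633) 220.10011704592551
cutters s [-37.2681902   31.32802142] 359
```

View pics/sc5.png

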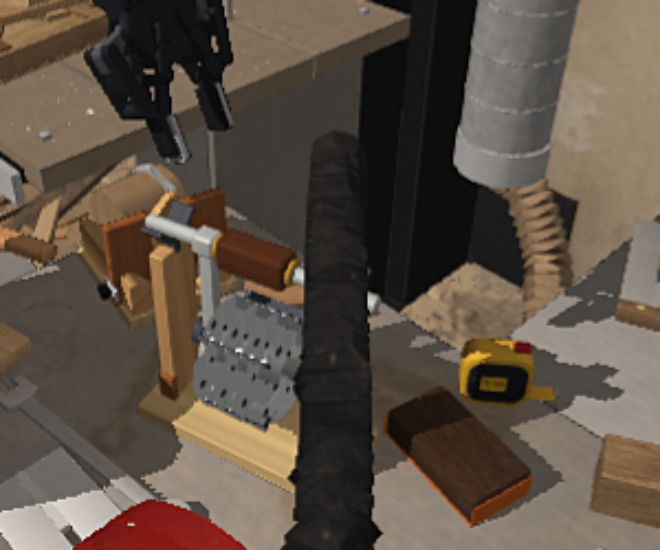

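The picture shows the hook hanging in both rests with the set against the flange and the gripper clear. The cutters run from s = -37 to +31 mm.

```bash
python3 -c "
from plant import close_job
print(close_job())"
```

```text
the job is handed in; nothing more can be done
None
```

The three cutters are on the rod and the loaded hook is back in both V rests of its stand, the same way round as before. I handed the job in at about 43 s; no verdict was given.

**Threading and pressing:** The rod went through all three bores with no noticeable contact. I then pushed in steps of about 0.3 mm until the force at the flange, after sliding at about 2 N, rose to 6.9 N. The torque reading agreed to within about 0.6 N.

**Lifting and hanging:** Backing off 1 mm before the lift was not enough. The set was still pressed against the end board with about 5 N for its first few millimetres of rise. I backed off further until that force was gone. I then came in sideways to the stand below the dust hose and lowered the hook into the rests.

**Last checks:**

| Check | Reading | Limit |
|---|---|---|
| Grip position | about 1 mm from where it was at the start | 6 mm sideways, 25 mm along |
| Height (top of grip) | 220 mm, same as before | ±5 mm |
| Bar tilt along its length | about 0.1° | 7° |
| Cutters, along the hook | -37 to +31 mm, closed against the flange at -35 | – |
| Force on the gripper after release | zero within noise | – |

The gripper was clear of everything. I did not measure the bystanders, but they look unmoved in the last picture. No check failed.

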